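# Press the lids home on a batch of jars and pack them

## Robot

A 6-joint arm with a two-finger parallel gripper is mounted at the origin on the work surface. World frame = base frame: x ahead of the robot, y to its left, z up, the work surface at z = 0. Lengths are in mm, angles in rad, forces in N, time in s.
With the tool pointing down it reaches from about 350 to 775 mm from the base axis. Payload 7.3 kg.
Tool frame: the origin (TCP) lies at the centre of the arm's flange, where the gripper is bolted on; the fingertips stand 178 mm ahead of it and the grasp point (between the pads) lies 159 mm ahead of it; z points along the fingers, y is the line along which they close (so a half turn about z gives the same grasp; the last joint's range is limited). The gripper opens to 92 mm and grips with 3 to 60 N. Pads are 19 mm wide; open, the fingers measure 130 mm over their backs; the gripper's body (75 mm by 190 mm) begins 47 mm behind the grasp point.
Start: joints at [-1.325, 0.342, 1.524, -0, 1.275, -0.146], TCP at [200.492, -485.212, 404.741] pointing down, gripper open.
Joint ranges: [-2.53, 2.53], [-0.77, 2.02], [0.04, 2.7], [-1, 4.14], [0.28, 2.66], [-3.11, 3.11]. Speed limits (rad/s): [2.57, 2.57, 3.14, 3.14, 3.14, 3.14].

## Interface

Orientations are given as [roll, pitch, yaw] about the fixed x, y, z axes, in that order (R = Rz(yaw) Ry(pitch) Rx(roll)).
In Python, from plant import * gives the robot as it stands. The module is installed in compiled form; this text tells all that it offers.
- The arm moves only by the shell command python3 -m inch 'ROWS'. ROWS is JSON, a list of rows, each a list of 5 numbers: the shift along the tool's x, y, z in m, then the turn about the tool's z in rad, then the opening, from 0 (shut) to 1 (fully open). In form: [[tx, ty, tz, spin, claw], ...]. A call has 1 to 8 rows; each row is the pose to reach, as a shift and turn from the pose commanded when the call began, along the tool's axes at that moment; what a row does not reach only later rows make up. A row lasts 1/12 s, in which the tool goes at most 41.7 mm and 7.16 degrees, less where a joint would pass 70% of its speed; a pose out of reach is approached as far as the arm can. A call with a gripper value outside its range is refused whole. The fingers move at their own pace and stop on an object; the grip force is fixed at half the most. Time passes only in rows, so rows that repeat a pose let the fingers close. It gives the time, the measured TCP pose, the force, the opening and the grip force at its end, in the units of the state.
- get_obs(): the state, without advancing time (a new reading comes with each control period).
- capture(name): name is "scene" or "top" or "wrist"; returns a dict with "color" (400x640x3 uint8, red, green, blue), "intrinsics" (3x3 intrinsics, pixels), "pose" (4x4, takes a point from camera to world coordinates). Camera axes: x right, y down, z forward; pixel columns grow to the right and rows downward; lengths in mm; the calibration is good to about 2 mm. A picture is of the moment at which its call begins. There is no depth.
- close_job(): hands the job in; it is judged then, once.
Trained networks look in a picture, given as the dict that the camera call returned (one of the last four; its "shot" number tells which), for a name from the list of things; names that differ only in an ending like _2 or _b are one class to them, and where a whole thing is asked for, a point or a joint stands for the part that bears it (a point fixed in the world has none). Each returns a list of dicts, best first, with "conf" (0 to 1); they miss things now and then, are a little off and sometimes report something else, mostly with a low value. They report only what shows in the picture. A call takes as long as a camera call.
- look_for(picture, target): "rect" ([centre column, centre row, width, height] in pixels, round what is visible of it).
- trace(picture, target): "pixels" (400x640 bool, what is visible of it) and "rect" ([centre column, centre row, width, height] in pixels, round what is visible of it).
- tip_of(picture, target): "centre" ([column, row] in pixels: a listed point, or the origin of a listed thing).
The state is a dict: "time": time; "joint_positions": joint angles; "dq": joint speeds; "tau": joint torques, N m; "tool_pos": TCP position; "tcp_rot": TCP orientation; "contact_force": force on the tool from outside, world axes, zero at the start; "moment": the same for the moment, N m; "grip_width": finger opening in mm; "finger_force": force on a finger pad.
Only numpy, scipy, OpenCV 4.12 (cv2) and the standard library are available. Lean on these libraries where they do the work, as an engineer would, in place of code of your own. Each camera call takes 0.05 s, during which the arm holds its last target. There are 200 camera calls.

## Task

Press the lids home on all the jars before they are packed: turn the pressure dial until its pointer is on the one long mark, stand every lidded jar upright in the press's sliding tray, push the tray fully home under the press head, then press the pedal right down to its stop, hold it a second and let it come up. Pull the tray all the way back out and stand each jar upright in a cell of the partitioned carton, leaving the dial on its mark and the tray out. Do not knock over or push away the other crockery and packing things.

Things in the scene. Friction and masses are not known exactly. Their poses are not given: they have to be found in the camera images.
- press: Grey bench press (fixed; place and yaw vary). Origin: underside, middle of its bed; +y along the bed (robot's left), +x away from the robot. Bed 100 mm wide, 18 mm high, y -230 to +240. Column behind: x +60 to +110, y +60 to +190, 190 mm tall. From it an arm overhangs the bed, y +70 to +180, x -40 to +100; its top parts reach 228 mm. Control box: y +285 to +385, x -55 to +55, 45 mm high.
- tray (a joint): Slide of the aluminium loading tray along the press's +y, m: 0 = all the way out (against the stop at the open end), 0.24 = fully home under the head (against its stop). It stays where it is left (about 2 N of friction).
- tray_floor (a point): Middle of the tray's inner floor (its axes are the press's). Inside, the tray is 76 mm (x) by 206 mm (y), one row of up to three jars; floor 24 mm above the table, walls 18 mm tall from the tray's underside, top 38 mm above the table, 4 mm thick.
- tray_grip (a point): On the tray's upright black handle: 14 mm thick (x), 24 mm (y), its top 10 mm above this point and 74 mm above the table; it stands out at the tray's open (-y) end, 170 mm from the tray's middle. Its axes are the press's.
- press_pad (a point): Middle of the underside of the press head's rubber pad (76 mm x, 190 mm y; over y +30 to +220 of the bed), 135 mm above the table when up. The pedal drives it down (113 mm per rad of pedal) until it just meets the lids of jars standing in the tray (99 mm above the table).
- pedal (a joint): Hinged spring pedal that works the press head, rad: 0 = up (sprung), 0.30 = fully down on its stop. Springs back by itself when let go. About 3 N at the pad starts it, about 10 N holds it on the stop.
- pedal_pad (a point): On top of the pedal's rubber tread, where to push, 65 mm from the hinge line; about 54 mm above the table when up, 36 mm when down. The pedal is a dark steel plate 85 mm long, 70 mm wide (y +55 to +125 of the press), that rises from its hinge at the bed's front edge towards the robot, nose up by 0.36 rad at rest, 0.06 rad when down.
- pedal_hinge (a point): Middle of the pedal's hinge line (along the press's y), 26 mm above the table.
- dial (a joint): Pressure dial on the control box, rad, growing clockwise seen from above; stops at 0 and 4.19. Nine white marks 30 degrees apart, the first at 0; the fifth is the one long mark, at 2.094, straight along the press's +x. A white line marks the pointer end of the grip bar: in the press's frame it points at 120 degrees (from +x towards +y) minus the joint value. Stays where left (0.04 N m).
- dial_grip (a point): On the dial's axis, at the height to grip its black bar, 69 mm above the table. The bar is 14 mm thick, 46 mm long, from 52 to 78 mm above the table, standing on a 52 mm disc.
- carton: Open cardboard carton, fixed (place and yaw vary), 90 mm (x) by 236 mm (y), walls 36 mm tall and 4 mm thick, split along its y by two partitions into three cells in a row, each 82 mm (x) by 73 mm (y), centred at y -77, 0, +77. Origin: middle of its underside.
- carton_in (a point): Middle of the carton's inner floor, 4 mm above the table (axes of the carton).
- jar0: Squat glass jar with a black lid, 56 mm across, 75 mm tall (lid from 56 mm up, as wide as the glass), 0.18 to 0.33 kg. Origin: middle of its underside, z up. Two or three such jars are there (None: absent).
- jar1: Squat glass jar with a black lid, 56 mm across, 75 mm tall (lid from 56 mm up, as wide as the glass), 0.18 to 0.33 kg. Origin: middle of its underside, z up. Two or three such jars are there (None: absent).
- jar2: Squat glass jar with a black lid, 56 mm across, 75 mm tall (lid from 56 mm up, as wide as the glass), 0.18 to 0.33 kg. Origin: middle of its underside, z up. Two or three such jars are there (None: absent).
- mug_white: White mug, 90 mm tall, 80 mm wide. Not part of the job. Origin: middle of its underside.
- bowl: White bowl, 116 mm wide, 50 mm tall. Not part of the job. Origin: middle of its underside.
- tumbler: Empty glass tumbler, 68 mm wide, 100 mm tall. Not part of the job. Origin: middle of its underside.
- tape_roll: Roll of tape lying flat, 92 mm wide, 45 mm tall. Not part of the job. Origin: middle of its underside.
- flask: Steel flask, 64 mm wide, 140 mm tall. Not part of the job. Origin: middle of its underside.

How it is judged:
By the outcome, as a careful person would: the job done as asked, in the order asked, and still so for the second after the job is handed in, with the robot touching nothing.
Of jar0, jar1, jar2 only 2 to 3 are there at a start; the rules pass over those that are not, and their reading is None.
At some moment in a run one of jar0, jar1, jar2 may be knocked a few centimetres aside while the robot is not near it.
It also fails if it takes over 210 s, if anything falls off the work surface, if the arm or the gripper's body presses on something with over 40 N, if the wrist force passes 120 N, or if a joint passes its speed limit or range.

## Working session

There is one attempt and no reset: what is moved stays moved. The work goes in short steps, Python scripts to look and compute and a shell command to move; the robot and the scene stay as the last step left them, time stands still between calls to the robot, and variables do not carry over. Pictures are saved under pics/ and viewed, at most 14 in all, crops included, and the job is handed in when it is done.

```bash
mkdir -p pics; ls
cat > h.py <<'E'
from plant import *
import numpy as np, cv2
from scipy.spatial.transform import Rotation as R
def ray(p,uv,z):
    K=np.array(p["intrinsics"]);T=np.array(p["pose"])
    d=T[:3,:3]@np.linalg.solve(K,[uv[0],uv[1],1]);o=T[:3,3]
    return o+d*(z-o[2])/d[2]
def proj(p,X):
    K=np.array(p["intrinsics"]);T=np.array(p["pose"])
    c=K@(T[:3,:3].T@(np.array(X)-T[:3,3]));return c[:2]/c[2]
def save(p,n): cv2.imwrite("pics/"+n+".png",cv2.cvtColor(p["color"],cv2.COLOR_RGB2BGR))
def tool():
    o=get_obs();Rm=R.from_euler("xyz",o["tcp_rot"]).as_matrix();return np.array(o["tool_pos"]),Rm
def go(x,y,z=None,yax=None):
    "grasp point goal -> tool shift (m); yax: world angle of closing line"
    p,Rm=tool();g=p+159*Rm[:,2]
    if z is None:z=g[2]
    s=Rm.T@(np.array([x,y,z])-g)/1000
    sp=None
    if yax is not None:
        v=Rm.T@[np.cos(yax),np.sin(yax),0];a=np.arctan2(v[1],v[0])-np.pi/2
        sp=(a+np.pi/2)%np.pi-np.pi/2
    return s.round(4),sp
E
python3 - <<'E'
from h import *
Z={"tray_floor":24,"tray_grip":64,"press_pad":135,"pedal_pad":54,"pedal_hinge":26,"dial_grip":69,"carton_in":4,"press":0,"carton":0,"jar0":0,"mug_white":0,"bowl":0,"tumbler":0,"tape_roll":0,"flask":0}
print(get_obs())
for c in("top","scene"):
    p=capture(c);save(p,c+"0")
    print(c,np.array(p["pose"]).round(2).tolist())
    for n,z in Z.items():
        for d in tip_of(p,n)[:4]:
            print(n,round(d["conf"],2),np.round(d["centre"]),ray(p,d["centre"],z).round(0)[:2])
E
```

```text
pics
{'time': 0.0, 'joint_positions': array([-1.32500285e+00,  3.42703215e-01,  1.52503228e+00, -2.14002872e-06,
        1.27539496e+00, -1.45982530e-01]), 'dq': array([ 0.00151987, -0.00067547, -0.000867  ,  0.00193673,  0.00090382,
       -0.00098608]), 'tau': array([-4.90674047e-04, -4.31242311e+01, -2.44218081e+01,  7.19103660e-02,
        5.59554622e-02, -1.23572936e-04]), 'tool_pos': array([ 200.45463877, -485.07007174,  404.04955354]), 'tcp_rot': array([-3.14007091e+00, -2.21670859e-04,  3.91776458e-01]), 'contact_force': array([ 0.04745907,  0.8539373 , -0.64600087]), 'moment': array([ 0.00087721, -0.04309187, -0.01301186]), 'finger_force': 0.0, 'grip_width': 91.80816216885346}
top [[-0.01, -0.98, 0.19, 264.47], [-1.0, 0.02, 0.02, -0.34], [-0.02, -0.19, -0.98, 1692.51], [0.0, 0.0, 0.0, 1.0]]
tray_floor 0.83 [358. 197.] [ 589. -111.]
tray_floor 0.48 [298. 191.] [616. 111.]
tray_grip 0.67 [402. 187.] [ 615. -269.]
press_pad 0.68 [300. 192.] [587.  94.]
pedal_pad 0.55 [312. 224.] [486.  59.]
pedal_hinge 0.57 [309. 214.] [527.  70.]
dial_grip 0.67 [241. 201.] [571. 313.]
carton_i
[... 490 characters left out ...]
1262.3], [0.83, 0.45, -0.34, 539.65], [-0.02, -0.59, -0.81, 1342.67], [0.0, 0.0, 0.0, 1.0]]
tray_floor 0.74 [194. 176.] [ 599. -452.]
tray_floor 0.15 [230. 197.] [ 599. -292.]
tray_grip 0.81 [231. 192.] [ 604. -277.]
press_pad 0.57 [334. 227.] [574. 100.]
press_pad 0.41 [400. 233.] [486. 270.]
dial_grip 0.78 [394. 273.] [573. 306.]
carton_in 0.56 [399. 235.] [409. 241.]
press 0.79 [301. 238.] [589. -13.]
carton 0.89 [400. 230.] [388. 232.]
jar0 0.95 [304. 197.] [ 452. -100.]
jar0 0.9 [252. 166.] [ 440. -331.]
jar0 0.71 [272. 181.] [ 456. -230.]
mug_white 0.84 [220. 152.] [ 450. -470.]
bowl 0.72 [197. 176.] [ 582. -462.]
tape_roll 0.96 [264. 263.] [725. -54.]
flask 0.8 [438. 328.] [622. 480.]
```

Run:
```python
import cv2
a=cv2.imread("pics/top0.png")[130:290,180:480];cv2.imwrite("pics/tc.png",cv2.resize(a,(800,427),interpolation=cv2.INTER_CUBIC))
a=cv2.imread("pics/scene0.png")[120:360,150:470];cv2.imwrite("pics/sc.png",cv2.resize(a,(800,600),interpolation=cv2.INTER_CUBIC))
```

```text
(no output)
```

View pics/tc.png

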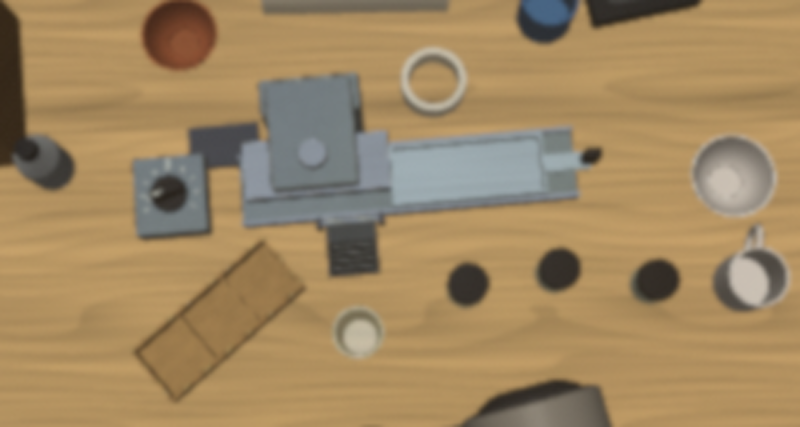

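View pics/sc.png

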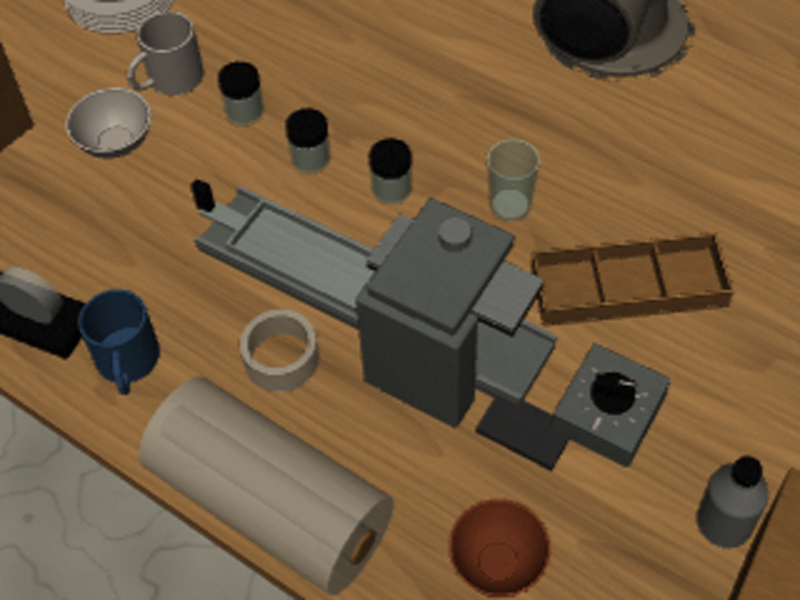

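Three jars are in a line; the tray is out and the dial pointer is roughly at press +y. I'm moving over the jars for a wrist look.

```bash
python3 -m inch '[[0.3,-0.15,-0.05,-1.0,1],[0.3,-0.15,-0.05,-1.0,1],[0.3,-0.15,-0.05,-1.0,1],[0.3,-0.15,-0.05,-1.0,1],[0.3,-0.15,-0.05,-1.0,1],[0.3,-0.15,-0.05,-1.0,1],[0.3,-0.15,-0.05,-1.0,1],[0.3,-0.15,-0.05,-1.0,1]]'
python3 -m inch '[[0,0,0,-0.25,1],[0,0,0,-0.25,1],[0,0,0,-0.25,1],[0,0,0,-0.25,1]]'
cat >> h.py <<'E'
ZZ={"tray_floor":24,"tray_grip":64,"pedal_pad":54,"pedal_hinge":26,"dial_grip":69,"carton_in":4,"jar0":0}
def see(names,cam="wrist",tag=None,k=3):
    p=capture(cam)
    if tag:save(p,tag)
    for n in names:
        for d in tip_of(p,n)[:k]:
            print(n,round(d["conf"],2),np.round(d["centre"]),ray(p,d["centre"],ZZ[n]).round(1)[:2])
    return p
E
python3 - <<'E'
from h import *
p=see(["jar0","tray_grip","tray_floor","dial_grip","pedal_pad"],tag="w1",k=4)
print(np.array(p["pose"]).round(2).tolist(),np.array(p["intrinsics"]).tolist(),tool())
E
```

```text
time: 2.27
tool_pos: [417.6, -234.5, 454.4]
tcp_rot: [3.141, 0.0, 1.398]
contact_force: [1.0, -1.1, 0.1]
grip_width: 91.4
finger_force: 0.0
time: 2.6
tool_pos: [416.8, -236.2, 453.9]
tcp_rot: [3.142, 0.0, 1.638]
contact_force: [0.3, 0.4, -0.1]
grip_width: 91.9
finger_force: 0.0
jar0 0.96 [334. 238.] [ 444.1 -347.5]
jar0 0.68 [352. 145.] [ 457.6 -217.2]
jar0 0.63 [347.  41.] [440.1 -97. ]
tray_grip 0.75 [490. 210.] [ 615.1 -272.9]
tray_floor 0.93 [493.  52.] [ 601.1 -100.6]
[[1.0, 0.06, 0.02, 412.02], [0.07, -0.95, -0.29, -157.04], [-0.0, 0.29, -0.96, 433.29], [0.0, 0.0, 0.0, 1.0]] [[340.8597403275606, 0.0, 319.5496744371692], [0.0, 340.8597403275606, 197.10874372933708], [0.0, 0.0, 1.0]] (array([ 416.46716726, -236.75007525,  453.84402756]), array([[-6.86771397e-02,  9.97638937e-01, -4.42100616e-05],
       [ 9.97638936e-01,  6.86771368e-02, -6.44404322e-05],
       [-6.12520638e-05, -4.85312634e-05, -9.99999997e-01]]))
```

View pics/w1.png

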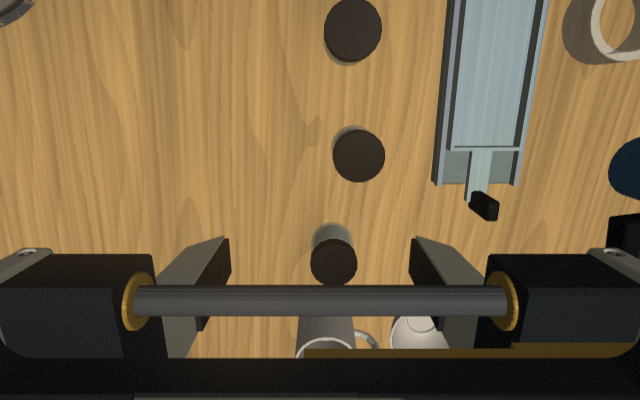

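The wrist picture shows three black lids at (353,30), (358,156) and (334,262). The tray's open end and the black handle are at (483,206). Next I measure the lid centres, then go over to the dial and carton.

```bash
python3 - <<'E'
from h import *
p=capture("wrist")
for d in trace(p,"jar0")[:4]:
    m=d["pixels"]&(p["color"].max(2)<75)
    m=cv2.morphologyEx(m.astype(np.uint8),cv2.MORPH_OPEN,np.ones((5,5)))
    c=max(cv2.findContours(m,0,2)[0],key=cv2.contourArea)
    (u,v),ax,_=cv2.fitEllipse(c);print(round(d["conf"],2),d["rect"],(u,v),ax,ray(p,(u,v),75).round(1),ray(p,(u,v),65).round(1))
for uv in((451,148),(521,150),(434,184),(519,184),(483,203)):print(uv,[ray(p,uv,z).round(0)[:2] for z in(18,38,74)])
E
python3 -m inch '[[0.41,0.06,0,0,1],[0.41,0.06,0,0,1],[0.41,0.06,0,0,1],[0.41,0.06,0,0,1],[0.41,0.06,0,0,1],[0.41,0.06,0,0,1],[0.41,0.06,0,0,1],[0.41,0.06,0,0,1]]'
python3 -m inch '[[0.09,0.01,0,0,1],[0.09,0.01,0,0,1],[0.09,0.01,0,0,1],[0.09,0.01,0,0,1]]'
python3 - <<'E'
from h import *
p=see(["dial_grip","pedal_pad","pedal_hinge","carton_in"],tag="w2",k=2);print(tool()[0])
E
```

```text
0.95 [353.5, 31.1, 62.3, 62.2] (352.49481201171875, 29.25238037109375) (56.2674446105957, 63.91280746459961) [439.1 -97.6  75. ] [439.8 -96.   65. ]
0.92 [356.4, 153.6, 49.9, 55.7] (358.29937744140625, 154.9068603515625) (50.318355560302734, 51.79360580444336) [ 456.9 -217.7   75. ] [ 458.1 -219.3   65. ]
0.67 [495.4, 111.5, 101.1, 219.3] (531.3092041015625, 53.17230224609375) (6.014747619628906, 285.9897766113281) [ 614.7 -106.8   75. ] [ 620.4 -105.4   65. ]
0.62 [334.4, 254.0, 48.3, 63.4] (333.2268981933594, 261.74639892578125) (46.26834487915039, 47.28496170043945) [ 440.4 -344.7   75. ] [ 441.2 -350.    65. ]
(451, 148) [array([ 576., -211.]), array([ 568., -208.]), array([ 554., -204.])]
(521, 150) [array([ 662., -208.]), array([ 650., -205.]), array([ 628., -201.])]
(434, 184) [array([ 563., -257.]), array([ 556., -253.]), array([ 543., -244.])]
(519, 184) [array([ 670., -250.]), array([ 657., -246.]), array([ 635., -238.])]
(483, 203) [array([ 630., -278.]), array([ 619., -272.]), array([ 600., -262.])]
time: 3.67
tool_pos: [441.1, 98.0, 454.1]
tcp_rot: [3.141, 0.0, 1.641]
contact_force: [1.1, -0.1, 0.8]
grip_width: 91.8
finger_force: 0.0
time: 4.0
tool_pos: [444.8, 188.8, 453.6]
tcp_rot: [-3.141, -0.0, 1.646]
contact_force: [-0.1, -0.2, -0.3]
grip_width: 91.7
finger_force: 0.0
dial_grip 0.55 [453.  58.] [568.9 310.2]
dial_grip 0.47 [262. 252.] [385.4  85.1]
pedal_pad 0.91 [334. 271.] [472.9  57. ]
pedal_hinge 0.87 [378. 264.] [532.8  57.3]
carton_in 0.79 [290. 108.] [405.1 247.1]
[445.27076246 185.0736311  453.91320542]
```

View pics/w2.png

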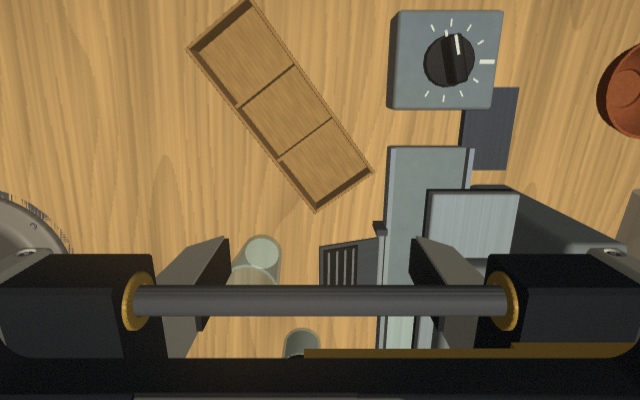

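Dial at (450,60), pointer line near (457,43), long mark at (487,62). The carton's three cells are visible from (250,0) to (316,212). I'm zooming in on the dial.

Run:
```python
import cv2
a=cv2.imread("pics/w2.png")[0:220,180:530];cv2.imwrite("pics/w2c.png",cv2.resize(a,(795,500),interpolation=cv2.INTER_CUBIC))
a=cv2.imread("pics/w2.png")[0:120,380:540];cv2.imwrite("pics/w2d.png",cv2.resize(a,(800,600),interpolation=cv2.INTER_CUBIC))
```

```text
(no output)
```

View pics/w2d.png

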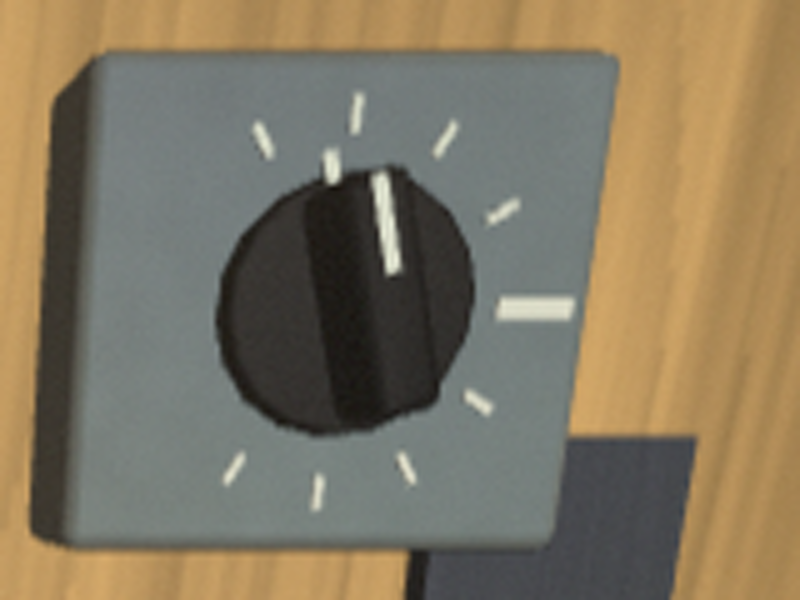

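View pics/w2c.png

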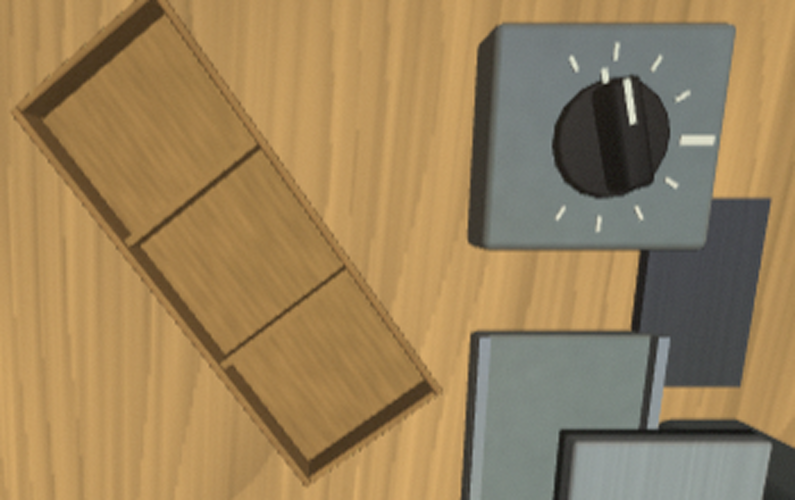

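```bash
cat >> h.py <<'E'
def fit2(L,W):
    "rigid 2D: local->world; returns yaw, origin, residuals"
    L=np.array(L,float);W=np.array(W,float)[:,:2];l=L-L.mean(0);w=W-W.mean(0)
    a=np.arctan2((l[:,0]*w[:,1]-l[:,1]*w[:,0]).sum(),(l*w).sum())
    Q=np.array([[np.cos(a),-np.sin(a)],[np.sin(a),np.cos(a)]]);t=W.mean(0)-Q@L.mean(0)
    return a,t,(L@Q.T+t-W).round(1)
E
python3 - <<'E'
from h import *
p=capture("wrist")
f=lambda q,z:ray(p,(q[0]/5+380,q[1]/5),z)
# clicked on full-pixel image
box=[f(q,45) for q in((100,52),(618,58),(551,547),(72,545))]
print("box",np.round(box,1)[:,:2].tolist());print(fit2([(-55,385),(55,385),(55,285),(-55,285)],box))
# marks: centres radius unknown
mk=np.array([f(q,45) for q in((262,140),(358,112),(445,138),(504,211),(537,308),(479,402),(407,468),(318,492),(234,468))])[:,:2]
d=[(np.cos(np.radians(120-30*i)),np.sin(np.radians(120-30*i))) for i in range(9)]
A=np.linalg.norm(mk-(mk[1]+mk[7])/2,axis=1);print("radii",A.round(1));
print(fit2([(a*x,a*y) for a,(x,y) in zip(A,d)],mk))
a,b=f((380,174),78),f((394,272),78);v=a-b;print("pointer",np.arctan2(v[1],v[0]),a,b)
e=[(380,174),(436,395),(405,170),(338,415)]
print("bar end",[f(q,78).round(0) for q in e])
g=lambda q,z:ray(p,(q[0]/2.271+180,q[1]/2.273),z)
# carton outer top corners z36
c=[g(q,36) for q in((15,110),(308,483),(441,392))]
print("carton",np.round(c,1)[:,:2].tolist());print(fit2([(-45,118),(-45,-118),(45,-118)],c))
print("carton alt",fit2([(-41,36.5+77-36.5+0),(-41,0)],[g((0,0),4),g((1,1),4)])[0]*0, [g(q,36).round(1)[:2] for q in((132,245),(260,148),(224,356),(346,267))])
E
```

```text
box [[516.9, 349.7], [622.5, 355.9], [629.7, 259.3], [524.1, 252.5]]
(np.float64(0.06695388078314922), array([595.70379565, -29.89038411]), array([[-1.8,  0.8],
       [ 2.3,  2.1],
       [ 1.8, -1.2],
       [-2.3, -1.7]]))
radii [37.6 37.6 37.7 37.8 42.4 37.7 37.6 37.6 37.7]
(np.float64(0.06872750364638922), array([573.76546746, 304.83464462]), array([[ 0.3,  0.2],
       [-0.2, -0. ],
       [ 0.1, -0.1],
       [-0.1,  0. ],
       [-0.1,  0. ],
       [-0. ,  0.1],
       [-0. , -0. ],
       [ 0. , -0. ],
       [ 0.1, -0.1]]))
pointer 1.9065025523449812 [566.36831519 325.46828461  78.        ] [572.27230225 308.54720399  78.        ]
bar end [array([566., 325.,  78.]), array([585., 287.,  78.]), array([571., 326.,  78.]), array([566., 282.,  78.])]
carton [[294.7, 299.7], [445.3, 122.4], [511.7, 177.7]]
(np.float64(0.6985002431908263), array([403.41480187, 239.72833917]), array([[-1.6,  1.4],
       [-0.4, -2. ],
       [ 2.1,  0.6]]))
carton alt 0.0 [array([349.9, 241.5]), array([411.2, 290.9]), array([397.3, 189. ]), array([456.8, 238.2])]
```

Fit is good: dial centre (573.8, 304.8), press yaw 0.069, pointer at 105.3° so joint is about 0.257 and needs +1.837 rad. The tray is about 45 mm in from its stop, so I'll pull it out before loading.

Run:
```python
from h import *
print(go(573.8,304.8,150,1.9065-np.pi/2),get_obs()["joint_positions"])
```

```text
(array([0.1107, 0.1364, 0.1449]), np.float64(-0.2672212019702671)) [ 2.34990560e-01  2.26568124e-01  1.54735896e+00 -3.43034124e-04
  1.36758002e+00  1.66577296e-01]
```

```bash
python3 -m inch '[[0.111,0.136,0.05,-0.267,1],[0.111,0.136,0.08,-0.267,1],[0.111,0.136,0.11,-0.267,1],[0.111,0.136,0.14,-0.267,1],[0.111,0.136,0.145,-0.267,1],[0.111,0.136,0.145,-0.267,1],[0.111,0.136,0.145,-0.267,1],[0.111,0.136,0.145,-0.267,1]]'
python3 - <<'E'
from h import *
print(go(573.8,304.8,73,1.9065-np.pi/2))
p=see(["dial_grip"],tag="w3",k=1)
E
```

```text
time: 4.97
tool_pos: [573.2, 305.9, 307.2]
tcp_rot: [-3.138, 0.0, 1.908]
contact_force: [0.1, 0.7, 0.4]
grip_width: 92.0
finger_force: 0.0
(array([-0.0012,  0.0011,  0.0752]), np.float64(0.001199143951895909))
dial_grip 0.59 [322. 205.] [571.9 312.6]
```

View pics/w3.png

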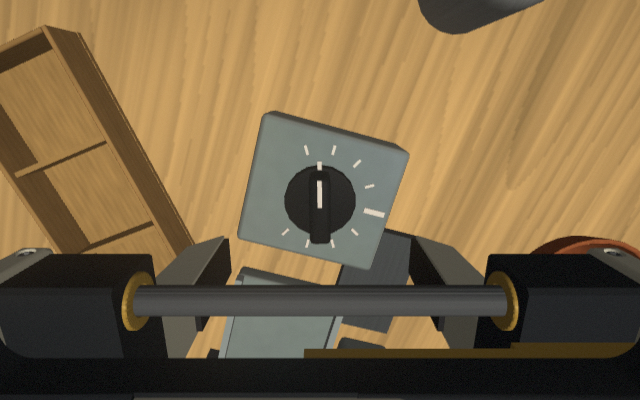

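The bar is upright at (319,205), centred between the fingers. Descending, gripping and turning.

```bash
python3 -m inch '[[-0.001,0.001,0.04,0,1],[-0.001,0.001,0.065,0,1],[-0.001,0.001,0.075,0,1],[-0.001,0.001,0.075,0,0],[-0.001,0.001,0.075,0,0],[-0.001,0.001,0.075,0,0],[-0.001,0.001,0.075,0,0],[-0.001,0.001,0.075,0,0]]'
python3 -m inch '[[0,0,0,0,0],[0,0,0,0,0],[0,0,0,0.1,0],[0,0,0,0.2,0],[0,0,0,0.3,0],[0,0,0,0.4,0],[0,0,0,0.5,0],[0,0,0,0.6,0]]'
python3 -m inch '[[0,0,0,0.1,0],[0,0,0,0.2,0],[0,0,0,0.3,0],[0,0,0,0.4,0],[0,0,0,0.5,0],[0,0,0,0.6,0],[0,0,0,0.7,0],[0,0,0,0.8,0]]'
python3 -m inch '[[0,0,0,0.1,0],[0,0,0,0.2,0],[0,0,0,0.3,0],[0,0,0,0.4,0],[0,0,0,0.437,0],[0,0,0,0.437,0],[0,0,0,0.437,0],[0,0,0,0.437,0]]'
```

```text
time: 5.73
tool_pos: [574.5, 306.4, 235.7]
tcp_rot: [3.139, -0.0, 1.909]
contact_force: [-0.2, -0.3, 0.3]
grip_width: 63.0
finger_force: 0.0
time: 6.4
tool_pos: [571.9, 307.8, 233.5]
tcp_rot: [-3.135, 0.0, 1.304]
contact_force: [-12.2, 6.0, 4.6]
grip_width: 14.0
finger_force: 29.4
time: 7.07
tool_pos: [571.2, 308.5, 233.5]
tcp_rot: [-3.136, 0.006, 0.505]
contact_force: [-12.4, 8.9, 5.0]
grip_width: 13.7
finger_force: 29.8
time: 7.73
tool_pos: [571.1, 309.0, 233.6]
tcp_rot: [-3.138, 0.008, 0.073]
contact_force: [-13.8, 11.3, 4.5]
grip_width: 13.4
finger_force: 29.9
```

```bash
python3 -m inch '[[0,0,0,0,1],[0,0,0,0,1],[0,0,0,0,1],[0,0,0,0,1],[0,0,-0.03,0,1],[0,0,-0.07,0,1],[0,0,-0.11,0,1],[0,0,-0.15,0,1]]'
python3 -m inch '[[-0.04,0,-0.035,0,1],[-0.05,0,-0.07,0,1],[-0.05,0,-0.07,0,1],[-0.05,0,-0.07,0,1]]'
python3 - <<'E'
from h import *
p=see(["dial_grip"],tag="w4",k=1);c=ray(p,(0,0),0)
u,v=np.round(proj(p,(572,307,60))).astype(int);print(u,v,tool()[0])
a=p["color"][max(0,v-60):v+60,max(0,u-80):u+80,::-1];cv2.imwrite("pics/w4c.png",cv2.resize(a,None,fx=5,fy=5,interpolation=cv2.INTER_CUBIC))
E
```

```text
time: 8.4
tool_pos: [574.2, 305.7, 385.4]
tcp_rot: [3.141, 0.0, 0.071]
contact_force: [1.0, 1.4, -0.1]
grip_width: 62.9
finger_force: 0.0
time: 8.73
tool_pos: [523.7, 302.5, 457.8]
tcp_rot: [-3.139, -0.007, 0.072]
contact_force: [1.2, 0.1, -0.8]
grip_width: 88.7
finger_force: 0.0
dial_grip 0.77 [316. 124.] [574.6 310.4]
319 126 [524.48115579 302.41637839 453.27271564]
```

View pics/w4c.png

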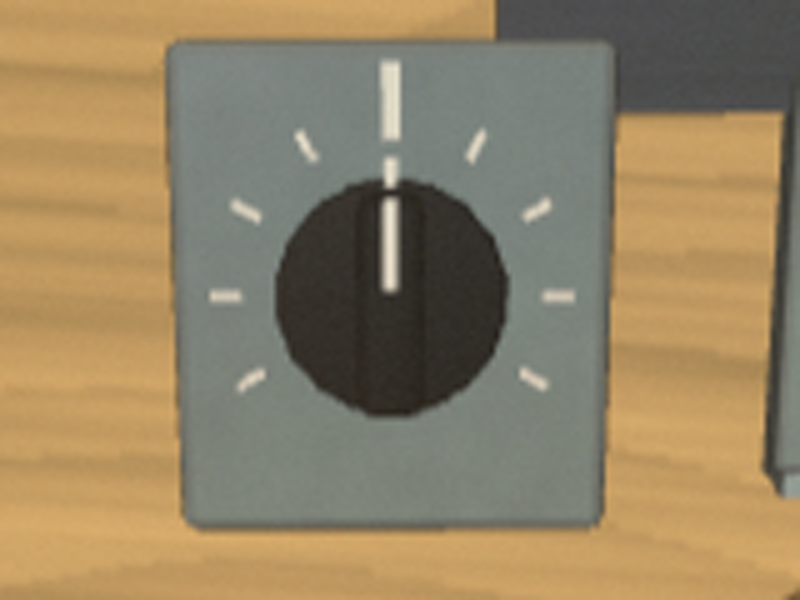

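The pointer is exactly on the long mark. Crossing over to the tray handle.

```bash
python3 - <<'E'
from h import *
p=capture("wrist")
for z in(45,46,52):print(ray(p,(317.2,125.2),z).round(1))
E
python3 -m inch '[[0.01,0.27,0,-0.8,1],[0.01,0.27,0,-0.8,1],[0.01,0.27,0,-0.8,1],[0.01,0.27,0,-0.8,1],[0.01,0.27,0,-0.8,1],[0.01,0.27,0,-0.8,1],[0.01,0.27,0,-0.8,1],[0.01,0.27,0,-0.8,1]]'
python3 - <<'E'
from h import *
print(go(600,-220,290,0.0687))
E
```

```text
[569.3 308.1  45. ]
[569.4 308.1  46. ]
[569.9 308.1  52. ]
time: 9.55
tool_pos: [554.7, 27.8, 451.4]
tcp_rot: [-3.14, 0.004, 0.872]
contact_force: [0.4, 0.1, -1.4]
grip_width: 91.6
finger_force: 0.0
(array([-0.1599,  0.1943,  0.0029]), np.float64(-0.7673299920521149))
```

```bash
python3 -m inch '[[-0.16,0.194,0,-0.767,1],[-0.16,0.194,0,-0.767,1],[-0.16,0.194,0,-0.767,1],[-0.16,0.194,0,-0.767,1],[-0.16,0.194,0,-0.767,1],[-0.16,0.194,0,-0.767,1],[-0.16,0.194,0,-0.767,1],[-0.16,0.194,0,-0.767,1]]'
python3 - <<'E'
from h import *
p=see(["tray_grip","jar0"],tag="w5",k=3);print(tool()[0])
for d in trace(p,"tray_grip")[:1]:print(d["rect"],d["conf"])
E
```

```text
time: 10.22
tool_pos: [599.6, -217.0, 450.4]
tcp_rot: [-3.138, -0.002, 1.635]
contact_force: [-0.3, 0.3, 0.4]
grip_width: 91.5
finger_force: 0.0
tray_grip 0.67 [330. 218.] [ 614.8 -273.8]
jar0 0.98 [189.  48.] [438.5 -97.2]
jar0 0.82 [211. 155.] [ 459.9 -221.5]
jar0 0.79 [202. 250.] [ 444.4 -355.7]
[ 599.41979317 -212.38199162  452.45838761]
[328.9, 115.8, 82.9, 226.7] 0.59
```

View pics/w5.png

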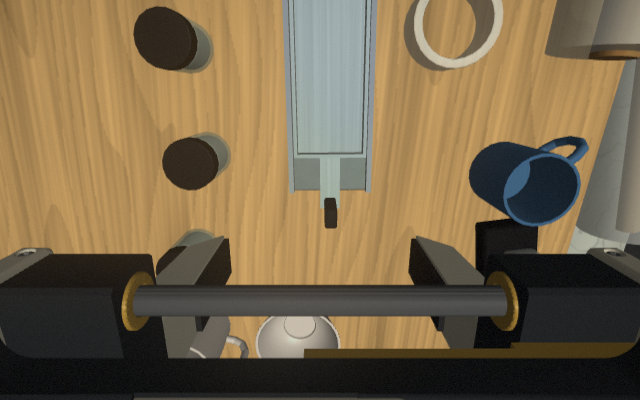

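The handle is at (330,213), vertical in view, with a clear approach. Gripping it and pulling the tray out to its stop.

Run:
```python
from h import *
print(go(614.5,-273,64,0.0687))
```

```text
(array([-0.0625,  0.0114,  0.23  ]), np.float64(-0.0010259406809631777))
```

```bash
python3 -m inch '[[-0.03,0.005,0.03,0,1],[-0.062,0.011,0.07,0,1],[-0.062,0.011,0.11,0,1],[-0.062,0.011,0.15,0,1],[-0.062,0.011,0.18,0,1],[-0.062,0.011,0.21,0,1],[-0.062,0.011,0.23,0,1],[-0.062,0.011,0.23,0,1]]'
python3 -m inch '[[0,0,0,0,0],[0,0,0,0,0],[0,0,0,0,0],[0,0,0,0,0],[0,0,0,0,0],[0,0,0,0,0],[0,0,0,0,0]]'
python3 -m inch '[[-0.01,0,0,0,0],[-0.02,0,0,0,0],[-0.03,0,0,0,0],[-0.035,0,0,0,0],[-0.04,0,0,0,0],[-0.04,0,0,0,0]]'
```

```text
time: 11.08
tool_pos: [613.3, -271.7, 218.7]
tcp_rot: [-3.134, -0.005, 1.64]
contact_force: [-1.1, 0.3, -0.4]
grip_width: 91.7
finger_force: 0.0
time: 11.67
tool_pos: [614.4, -274.4, 224.4]
tcp_rot: [3.141, 0.0, 1.639]
contact_force: [0.2, 0.8, 0.6]
grip_width: 49.7
finger_force: 0.0
time: 12.17
tool_pos: [616.8, -315.7, 223.7]
tcp_rot: [3.141, 0.0, 1.637]
contact_force: [-0.6, 0.2, 0.2]
grip_width: 9.8
finger_force: 0.0
```

Fingers were still closing when I pulled, so they missed. Reopening and going back.

```bash
python3 -m inch '[[0,0,0,0,0.6],[0,0,0,0,0.6],[0,0,0,0,0.6],[0,0,0,0,0.6],[0.02,0,0,0,0.6],[0.041,0,0,0,0.6],[0.041,0,0,0,0.6]]'
python3 - <<'E'
from h import *
print(get_obs()["grip_width"])
E
python3 -m inch '[[0,0,0,0,0],[0,0,0,0,0],[0,0,0,0,0],[0,0,0,0,0],[0,0,0,0,0],[0,0,0,0,0],[0,0,0,0,0],[0,0,0,0,0]]'
```

```text
time: 12.75
tool_pos: [614.3, -269.7, 223.7]
tcp_rot: [-3.14, -0.002, 1.641]
contact_force: [0.5, 0.7, -0.6]
grip_width: 51.4
finger_force: 0.0
51.403540924152686
time: 13.42
tool_pos: [614.1, -273.6, 223.8]
tcp_rot: [-3.141, 0.0, 1.639]
contact_force: [-1.5, -0.6, -0.3]
grip_width: 14.0
finger_force: 30.0
```

Gripped (14.0 mm). Pulling out.

```bash
python3 -m inch '[[-0.01,0,0,0,0],[-0.02,0,0,0,0],[-0.03,0,0,0,0],[-0.036,0,0,0,0],[-0.04,0,0,0,0],[-0.044,0,0,0,0],[-0.044,0,0,0,0]]'
python3 -m inch '[[-0.004,0,0,0,0],[-0.008,0,0,0,0],[-0.008,0,0,0,0]]'
```

```text
time: 14.0
tool_pos: [617.4, -313.4, 223.6]
tcp_rot: [-3.139, -0.011, 1.639]
contact_force: [-5.3, 22.6, 9.7]
grip_width: 13.6
finger_force: 30.0
time: 14.25
tool_pos: [618.1, -318.0, 222.9]
tcp_rot: [-3.136, -0.019, 1.64]
contact_force: [-5.1, 34.6, 11.1]
grip_width: 13.8
finger_force: 30.0
```

```bash
python3 -m inch '[[0.008,0,0,0,0.6],[0.008,0,0,0,0.6],[0.008,0,0,0,0.6],[0.008,0,0,0,0.6],[0.008,0,-0.03,0,1],[0.008,0,-0.07,0,1],[0.008,0,-0.11,0,1],[0.008,0,-0.15,0,1]]'
python3 -m inch '[[0.01,-0.04,-0.04,0,1],[0.03,-0.08,-0.08,0,1],[0.06,-0.1,-0.12,0,1],[0.08,-0.1,-0.12,0,1],[0.08,-0.1,-0.12,0,1],[0.08,-0.1,-0.12,0,1]]'
cat >> h.py <<'E'
def lids(p,k=5):
    out=[]
    for d in trace(p,"jar0")[:k]:
        m=d["pixels"]&(p["color"].max(2)<75)
        m=cv2.morphologyEx(m.astype(np.uint8),cv2.MORPH_OPEN,np.ones((5,5)))
        cs=cv2.findContours(m,0,2)[0]
        if not cs: continue
        c=max(cs,key=cv2.contourArea)
        if len(c)<6: continue
        (u,v),ax,_=cv2.fitEllipse(c);print("lid",round(d["conf"],2),np.round((u,v)),np.round(ax),ray(p,(u,v),72).round(1)[:2])
E
python3 - <<'E'
from h import *
p=see(["tray_grip","tray_floor","jar0"],tag="w6",k=3);print(tool()[0]);lids(p)
E
```

```text
time: 14.92
tool_pos: [616.8, -318.5, 375.5]
tcp_rot: [3.142, 0.001, 1.637]
contact_force: [0.3, -1.2, 0.3]
grip_width: 62.6
finger_force: 0.0
time: 15.42
tool_pos: [510.8, -243.1, 498.0]
tcp_rot: [3.136, 0.004, 1.639]
contact_force: [0.3, -1.3, 0.8]
grip_width: 91.5
finger_force: 0.0
tray_grip 0.85 [395. 217.] [ 615.9 -312.7]
tray_floor 0.57 [397.  75.] [ 604.5 -137.7]
jar0 0.72 [282. 131.] [ 461.2 -219.3]
jar0 0.6 [270.  30.] [440.8 -94.2]
jar0 0.58 [239. 204.] [ 400.6 -329.8]
[ 512.65760761 -245.40001304  491.88921545]
lid 0.64 [274. 136.] [46. 47.] [ 458.8 -218.4]
lid 0.59 [199. 172.] [17. 47.] [ 368.4 -267.9]
lid 0.57 [261.  22.] [50. 60.] [440.5 -97.3]
```

View pics/w6.png

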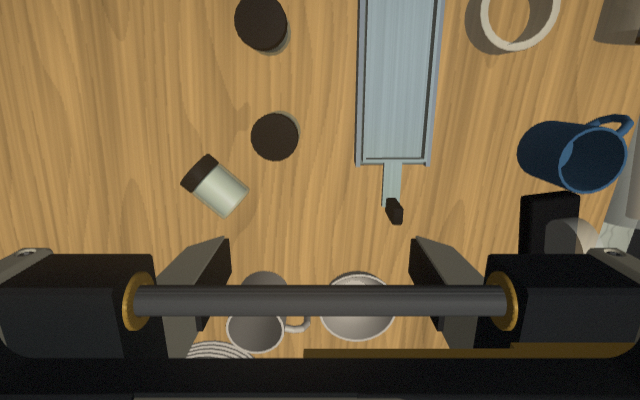

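One jar (third) has been knocked over and lies at (215,185), lid end up-left; tray is now out and empty. I'll load the two standing jars first, then right the fallen one.

```bash
python3 - <<'E'
from h import *
print(go(439.8,-97,160,0.0687),go(439.8,-97,60,0.0687))
a=cv2.imread("pics/w6.png")[130:240,160:270];cv2.imwrite("pics/w6c.png",cv2.resize(a,(550,550),interpolation=cv2.INTER_CUBIC))
E
python3 -m inch '[[0.05,-0.03,0,0,1],[0.09,-0.05,0.04,0,1],[0.13,-0.07,0.08,0,1],[0.147,-0.08,0.12,0,1],[0.147,-0.082,0.15,0,1],[0.147,-0.082,0.17,0,1],[0.147,-0.082,0.17,0,1],[0.147,-0.082,0.17,0,1]]'
python3 - <<'E'
from h import *
print(go(439.8,-97,60,0.0687))
E
```

```text
(array([ 0.1524, -0.0619,  0.1731]), np.float64(-0.0015476995729784004)) (array([ 0.1522, -0.0616,  0.2731]), np.float64(-0.0015476995729784004))
time: 16.33
tool_pos: [419.1, -102.4, 319.8]
tcp_rot: [-3.133, -0.004, 1.639]
contact_force: [-0.5, 0.5, -0.1]
grip_width: 91.5
finger_force: 0.0
(array([0.0029, 0.0232, 0.1006]), np.float64(-0.00027459550136144095))
```

View pics/w6c.png

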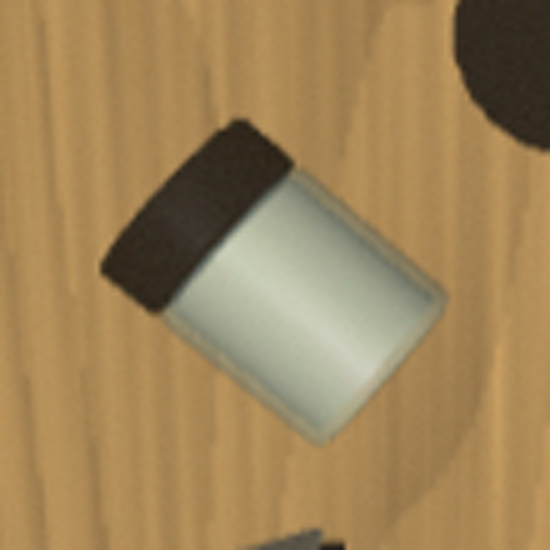

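```bash
python3 -m inch '[[0.003,0.023,0.03,0,1],[0.003,0.023,0.06,0,1],[0.003,0.023,0.085,0,1],[0.003,0.023,0.1,0,1],[0.003,0.023,0.1,0,1],[0.003,0.023,0.1,0,0],[0.003,0.023,0.1,0,0],[0.003,0.023,0.1,0,0]]'
python3 -m inch '[[0,0,0,0,0],[0,0,0,0,0],[0,0,0,0,0],[0,0,0,0,0],[0,0,0,0,0],[0,0,0,0,0]]'
python3 -m inch '[[0,0,-0.01,0,0],[0,0,-0.03,0,0],[0,0,-0.05,0,0],[0,0,-0.07,0,0],[0,0,-0.08,0,0],[0,0,-0.08,0,0]]'
python3 - <<'E'
from h import *
print(go(599.5,-75.7,140,0.0687),go(599.5,-75.7,86,0.0687))
E
```

```text
time: 17.0
tool_pos: [443.8, -99.1, 225.2]
tcp_rot: [3.139, 0.001, 1.638]
contact_force: [0.8, 0.3, 0.4]
grip_width: 76.2
finger_force: 0.0
time: 17.5
tool_pos: [442.4, -98.4, 224.3]
tcp_rot: [-3.14, -0.0, 1.639]
contact_force: [-5.7, -0.5, 7.4]
grip_width: 55.2
finger_force: 30.0
time: 18.0
tool_pos: [443.5, -98.6, 305.9]
tcp_rot: [3.137, 0.002, 1.639]
contact_force: [0.4, 0.1, -3.4]
grip_width: 55.4
finger_force: 30.0
(array([0.0126, 0.1564, 0.0076]), np.float64(-0.0006659766505772158)) (array([0.0127, 0.1562, 0.0616]), np.float64(-0.0006659766505772158))
```

```bash
python3 -m inch '[[0.003,0.02,0,0,0],[0.006,0.05,0,0,0],[0.009,0.08,0,0,0],[0.012,0.11,0,0,0],[0.013,0.14,0,0,0],[0.013,0.157,0,0,0],[0.013,0.157,0,0,0],[0.013,0.157,0,0,0]]'
python3 - <<'E'
from h import *
print(go(599.5,-75.7,89.5,0.0687))
E
```

```text
time: 18.67
tool_pos: [598.9, -74.6, 301.9]
tcp_rot: [-3.139, -0.001, 1.639]
contact_force: [-0.4, -0.7, -3.3]
grip_width: 55.7
finger_force: 30.0
(array([-0.0013,  0.0011,  0.0534]), np.float64(-1.2024429838497497e-06))
```

```bash
python3 -m inch '[[-0.001,0.001,0.02,0,0],[-0.001,0.001,0.035,0,0],[-0.001,0.001,0.045,0,0],[-0.001,0.001,0.05,0,0],[-0.001,0.001,0.053,0,0],[-0.001,0.001,0.053,0,0]]'
python3 -m inch '[[0,0,0,0,1],[0,0,0,0,1],[0,0,0,0,1],[0,0,0,0,1],[0,0,-0.02,0,1],[0,0,-0.05,0,1],[0,0,-0.08,0,1],[0,0,-0.11,0,1]]'
python3 - <<'E'
from h import *
print(go(458.5,-218.5,160,0.0687))
E
```

```text
time: 19.17
tool_pos: [599.5, -75.9, 250.5]
tcp_rot: [-3.141, -0.0, 1.639]
contact_force: [0.6, -0.7, -2.4]
grip_width: 55.8
finger_force: 30.0
time: 19.83
tool_pos: [599.7, -75.8, 362.5]
tcp_rot: [3.141, 0.0, 1.639]
contact_force: [0.8, 0.1, -0.2]
grip_width: 91.7
finger_force: 0.0
(array([-0.1328, -0.1506,  0.0435]), np.float64(-0.000669029581375824))
```

```bash
python3 -m inch '[[-0.03,-0.03,0,0,1],[-0.06,-0.06,0,0,1],[-0.09,-0.09,0.02,0,1],[-0.12,-0.12,0.03,0,1],[-0.133,-0.15,0.043,0,1],[-0.133,-0.15,0.043,0,1],[-0.133,-0.15,0.043,0,1],[-0.133,-0.15,0.043,0,1]]'
python3 - <<'E'
from h import *
print(go(458.5,-218.5,64,0.0687))
p=see(["jar0"],k=3);lids(p);save(p,"w7");
E
```

```text
time: 20.5
tool_pos: [459.6, -219.0, 318.7]
tcp_rot: [3.14, 0.001, 1.638]
contact_force: [0.2, 0.2, 0.1]
grip_width: 91.7
finger_force: 0.0
(array([ 0.0008, -0.0015,  0.0957]), np.float64(-0.0016251166418856933))
jar0 0.84 [318. 185.] [ 459.4 -219.5]
jar0 0.8 [525.  13.] [612.5 -69.4]
jar0 0.57 [252. 296.] [ 401.1 -339.7]
lid 0.85 [316. 208.] [77. 79.] [ 458.1 -217.5]
lid 0.8 [564.  18.] [ 50. 156.] [598.2 -87.5]
lid 0.6 [204. 233.] [15. 33.] [ 379.4 -241.8]
```

View pics/w7.png

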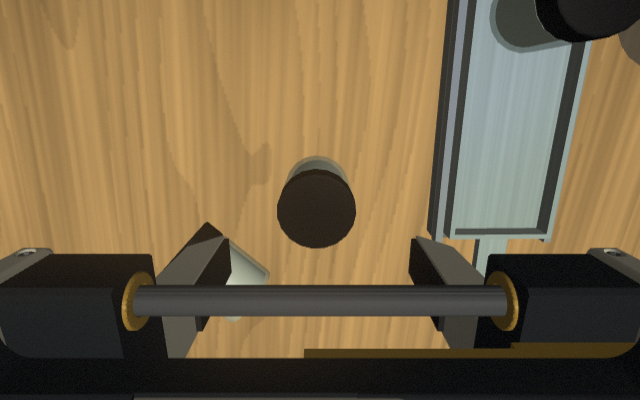

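Jar B is centred between the fingers at (316,208), and jar A stands in the tray. Gripping B and computing the fallen jar's pose.

```bash
python3 - <<'E'
from h import *
p=capture("wrist");t,Rm=tool();T=np.eye(4);T[:3,:3]=Rm;T[:3,3]=t
X=np.linalg.inv(T)@np.array(p["pose"])
T6=np.eye(4);T6[:3,:3]=R.from_euler("xyz",[3.141,0,1.638]).as_matrix();T6[:3,3]=[512.6,-245.4,491.9]
q={"intrinsics":p["intrinsics"],"pose":T6@X}
print("check B",ray(q,(274,136),72))
for c in((240,118),(100,268),(447,295),(322,445)):print(ray(q,(c[0]/5+160,c[1]/5+130),28).round(1))
E
python3 -m inch '[[0.001,-0.001,0.03,0,1],[0.001,-0.001,0.06,0,1],[0.001,-0.001,0.085,0,1],[0.001,-0.001,0.095,0,1],[0.001,-0.001,0.095,0,1],[0.001,-0.001,0.095,0,0],[0.001,-0.001,0.095,0,0],[0.001,-0.001,0.095,0,0]]'
python3 -m inch '[[0,0,0,0,0],[0,0,0,0,0],[0,0,0,0,0],[0,0,0,0,0],[0,0,0,0,0],[0,0,0,0,0]]'
python3 -m inch '[[0,0,-0.01,0,0],[0,0,-0.03,0,0],[0,0,-0.05,0,0],[0,0,-0.07,0,0],[0,0,-0.08,0,0],[0,0,-0.08,0,0]]'
python3 - <<'E'
from h import *
print(go(604,-141.5,140,0.0687))
E
```

```text
check B [ 458.76416111 -217.90204598   72.        ]
[ 367.8 -252.2   28. ]
[ 329.1 -295.5   28. ]
[ 422.2 -296.8   28. ]
[ 387.8 -342.4   28. ]
time: 21.37
tool_pos: [458.8, -218.0, 224.4]
tcp_rot: [3.139, 0.002, 1.639]
contact_force: [0.5, -0.1, 0.8]
grip_width: 76.1
finger_force: 0.0
time: 21.87
tool_pos: [458.2, -217.9, 223.4]
tcp_rot: [3.141, 0.001, 1.639]
contact_force: [-1.8, -0.2, 6.2]
grip_width: 55.4
finger_force: 30.0
time: 22.37
tool_pos: [458.6, -218.0, 305.1]
tcp_rot: [3.138, 0.003, 1.639]
contact_force: [0.6, -0.4, -3.0]
grip_width: 55.5
finger_force: 30.0
(array([0.0669, 0.1497, 0.0065]), np.float64(-0.0007146120844916393))
```

```bash
python3 -m inch '[[0.01,0.02,0,0,0],[0.02,0.05,0,0,0],[0.035,0.08,0,0,0],[0.05,0.11,0,0,0],[0.06,0.135,0,0,0],[0.067,0.15,0,0,0],[0.067,0.15,0,0,0],[0.067,0.15,0,0,0]]'
python3 - <<'E'
from h import *
print(go(604,-141.5,89.2,0.0687))
E
```

```text
time: 23.03
tool_pos: [603.3, -140.0, 300.9]
tcp_rot: [-3.139, -0.001, 1.64]
contact_force: [0.7, -0.1, -1.9]
grip_width: 55.5
finger_force: 30.0
(array([-0.0017,  0.0012,  0.0527]), np.float64(0.0008462352521394489))
```

```bash
python3 -m inch '[[-0.002,0.001,0.02,0,0],[-0.002,0.001,0.035,0,0],[-0.002,0.001,0.045,0,0],[-0.002,0.001,0.05,0,0],[-0.002,0.001,0.0525,0,0],[-0.002,0.001,0.0525,0,0]]'
python3 -m inch '[[0,0,0,0,1],[0,0,0,0,1],[0,0,0,0,1],[0,0,0,0,1],[0,0,-0.02,0,1],[0,0,-0.05,0,1],[0,0,-0.08,0,1],[0,0,-0.11,0,1]]'
python3 - <<'E'
from h import *
print(go(354.5,-278.7,140,0.890))
E
```

```text
time: 23.53
tool_pos: [604.1, -143.0, 250.1]
tcp_rot: [-3.141, -0.0, 1.638]
contact_force: [-0.8, -0.2, -1.6]
grip_width: 55.3
finger_force: 30.0
time: 24.2
tool_pos: [604.2, -142.6, 361.9]
tcp_rot: [3.141, 0.0, 1.639]
contact_force: [0.4, -0.9, -0.0]
grip_width: 91.7
finger_force: 0.0
(array([-0.1188, -0.2584,  0.0629]), np.float64(-0.8219579826530986))
```

```bash
python3 -m inch '[[-0.119,-0.258,0,-0.822,1],[-0.119,-0.258,0,-0.822,1],[-0.119,-0.258,0,-0.822,1],[-0.119,-0.258,0,-0.822,1],[-0.119,-0.258,0,-0.822,1],[-0.119,-0.258,0,-0.822,1],[-0.119,-0.258,0,-0.822,1],[-0.119,-0.258,0,-0.822,1]]'
python3 -m inch '[[0,0,0.03,0,1],[0,0,0.03,0,1]]'
python3 - <<'E'
from h import *
print(go(354.5,-278.7,28,0.890))
p=capture("wrist");save(p,"w8")
for d in trace(p,"jar0")[:3]:
  m=d["pixels"]
  for nm,mm in(("lid",m&(p["color"].max(2)<75)),("glass",m&(p["color"].max(2)>=75))):
    v,u=np.nonzero(mm); 
    if len(u)>50: print(round(d["conf"],2),nm,len(u),ray(p,(u.mean(),v.mean()),28+20).round(0)[:2],u.mean().round(),v.mean().round())
E
```

```text
time: 24.87
tool_pos: [351.5, -280.4, 360.9]
tcp_rot: [-3.14, -0.0, 2.465]
contact_force: [-0.5, -0.2, 0.2]
grip_width: 91.7
finger_force: 0.0
time: 25.03
tool_pos: [353.7, -278.5, 328.0]
tcp_rot: [3.141, -0.004, 2.458]
contact_force: [-0.9, 0.7, -1.1]
grip_width: 92.0
finger_force: 0.0
(array([-2.00e-03,  1.00e-04,  1.41e-01]), np.float64(-0.0026715263675876066))
0.71 lid 2202 [ 351. -277.] 318.0 194.0
0.71 glass 3910 [ 382. -303.] 318.0 241.0
```

View pics/w8.png

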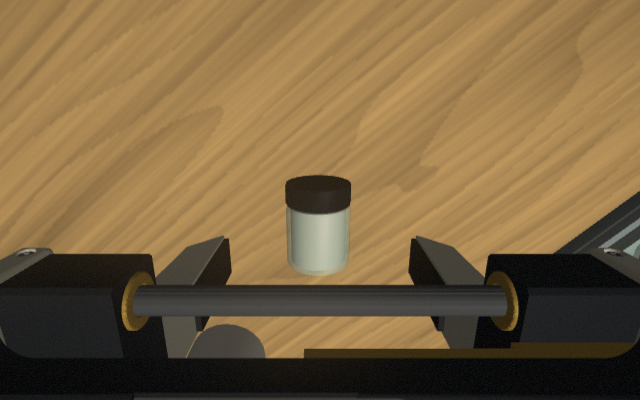

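The fallen jar is aligned and centred at (318,220), lid end up in the view. Gripping the lid end and lifting to see whether it swings down.

```bash
python3 -m inch '[[0,0,0.04,0,1],[0,0,0.08,0,1],[0,0,0.11,0,1],[0,0,0.13,0,1],[0,0,0.14,0,1],[0,0,0.141,0,1],[0,0,0.141,0,0],[0,0,0.141,0,0]]'
python3 -m inch '[[0,0,0,0,0],[0,0,0,0,0],[0,0,0,0,0],[0,0,0,0,0],[0,0,0,0,0],[0,0,0,0,0],[0,0,0,0,0]]'
python3 -m inch '[[0,0,-0.02,0,0],[0,0,-0.04,0,0],[0,0,-0.06,0,0],[0,0,-0.08,0,0],[0,0,-0.09,0,0],[0,0,-0.09,0,0],[0,0,-0.09,0,0]]'
python3 - <<'E'
from h import *
p=capture("wrist");save(p,"w9");print(get_obs()["moment"],get_obs()["contact_force"])
for d in trace(p,"jar0")[:2]:
  m=d["pixels"];print(d["conf"],d["rect"])
  for nm,mm in(("lid",m&(p["color"].max(2)<75)),("glass",m&(p["color"].max(2)>=75))):
    v,u=np.nonzero(mm)
    if len(u)>50: print(nm,len(u),u.min(),u.max(),v.min(),v.max())
t=tool()[0];g=t-[0,0,159]
a=np.array([np.cos(2.461),np.sin(2.461),0])
print("expected flat: lid end",proj(p,g+10*a),"base",proj(p,g-65*a),"; upright: lid top",proj(p,g+[0,0,10]),"base",proj(p,g-[0,0,65]))
for c in("scene",):
  p=capture(c);[print(c,d["conf"],d["rect"]) for d in trace(p,"jar0")[:3]];save(p,"s9");print("flat",proj(p,g+10*a),proj(p,g-65*a),"up",proj(p,g+[0,0,10]),proj(p,g-[0,0,65]))
E
```

```text
time: 25.8
tool_pos: [355.9, -279.2, 190.5]
tcp_rot: [-3.141, 0.002, 2.462]
contact_force: [0.3, -0.2, 0.3]
grip_width: 82.9
finger_force: 0.0
time: 26.38
tool_pos: [355.1, -279.1, 189.8]
tcp_rot: [-3.141, 0.001, 2.461]
contact_force: [-0.7, -0.0, 6.7]
grip_width: 55.4
finger_force: 30.0
time: 26.97
tool_pos: [354.9, -278.8, 279.2]
tcp_rot: [-3.142, 0.0, 2.461]
contact_force: [-0.4, 0.3, -3.6]
grip_width: 55.3
finger_force: 30.0
[ 0.05253158 -0.05972511  0.01505507] [ 0.7607655   1.2136796  -2.03830311]
0.85 [322.1, 290.2, 123.4, 120.0]
lid 6225 258 380 230 324
glass 3197 262 377 230 348
expected flat: lid end [319.11929243 252.383708  ] base [319.25822278 384.8464452 ] ; upright: lid top [319.12794744 283.9068623 ] base [319.19303105 221.08583549]
scene 0.86 [282.4, 222.5, 20.0, 28.6]
scene 0.74 [263.2, 210.4, 20.3, 30.5]
scene 0.59 [261.9, 138.1, 8.5, 14.1]
flat [278.41642849 132.690672  ] [256.72606004 137.56758826] up [275.28848392 131.2209545 ] [277.12946657 146.61725103]
```

The jar stays horizontal, so pad friction holds it. I'll lower it close to the table and see whether a slightly wider opening command lowers the grip force enough for it to swing.

```bash
python3 -m inch '[[0,0,0.03,0,0],[0,0,0.06,0,0],[0,0,0.073,0,0],[0,0,0.073,0,0],[0,0,0.073,0,0.55],[0,0,0.073,0,0.55]]'
python3 -m inch '[[0,0,0,0,0.59],[0,0,0,0,0.59]]' | grep -E "grip|finger|contact"
python3 -m inch '[[0,0,0,0,0.6],[0,0,0,0,0.6]]' | grep -E "grip|finger|contact"
python3 -m inch '[[0,0,0,0,0.605],[0,0,0,0,0.605]]' | grep -E "grip|finger|contact"
```

```text
time: 27.67
tool_pos: [355.3, -279.2, 206.8]
tcp_rot: [-3.141, 0.001, 2.461]
contact_force: [-0.0, -0.6, -2.7]
grip_width: 55.4
finger_force: 30.0
contact_force: [-1.0, -0.7, -2.3]
grip_width: 55.0
finger_force: 30.0
contact_force: [0.1, -0.4, -2.9]
grip_width: 55.3
finger_force: 30.0
contact_force: [-0.5, 0.1, -2.1]
grip_width: 54.8
finger_force: 30.0
```

```bash
for i in 1; do python3 -m inch '[[0,0,0,0,0.608],[0,0,0,0,0.608]]' | grep -E "grip|finger|contact"; done
python3 -m inch '[[0,0,0,0,0.61]]' | grep -E "grip|finger|contact"
python3 -m inch '[[0,0,0,0,0.612]]' | grep -E "grip|finger|contact"
python3 - <<'E'
from h import *
print(get_obs()["moment"],tool()[0])
E
```

```text
contact_force: [0.2, -0.4, -0.6]
grip_width: 55.6
finger_force: 4.1
contact_force: [-0.3, -0.1, -0.7]
grip_width: 55.8
finger_force: 0.4
contact_force: [-0.5, -0.1, 0.3]
grip_width: 56.4
finger_force: 0.0
[ 0.06768626 -0.14013098 -0.00674092] [ 355.13613775 -278.99331302  206.50977224]
```

Force fades between 0.605 (30 N) and 0.608 (4 N), so a light grip is possible. Regripping low and trying the light grip higher up.

```bash
python3 -m inch '[[0,0,0,0,0.72],[0,0,0,0,0.72],[0,0,0.01,0,0.72],[0,0,0.018,0,0.72],[0,0,0.018,0,0],[0,0,0.018,0,0],[0,0,0.018,0,0],[0,0,0.018,0,0]]'
python3 -m inch '[[0,0,0,0,0],[0,0,-0.02,0,0],[0,0,-0.04,0,0],[0,0,-0.055,0,0.6],[0,0,-0.055,0,0.6],[0,0,-0.055,0,0.6]]'
python3 - <<'E'
from h import *
print(get_obs()["moment"],tool()[0])
E
python3 -m inch '[[0,0,0,0,0.606]]' | grep -E "grip|finger|contact"
python3 -m inch '[[0,0,0,0,0.606]]' | grep -E "grip|finger|contact"
python3 - <<'E'
from h import *
print(get_obs()["moment"])
E
python3 -m inch '[[0,0,0,0,0.607]]' | grep -E "grip|finger|contact"
python3 -m inch '[[0,0,0,0,0.607]]' | grep -E "grip|finger|contact"
python3 - <<'E'
from h import *
print(get_obs()["moment"])
p=capture("wrist");save(p,"w10");t=tool()[0];g=t-[0,0,159]
for d in trace(p,"jar0")[:2]:print(d["conf"],d["rect"])
a=np.array([np.cos(2.461),np.sin(2.461),0])
print("flat lid end",proj(p,g+10*a),"base",proj(p,g-65*a),"; upright lid",proj(p,g+[0,0,10]),"base",proj(p,g-[0,0,65]))
E
```

```text
time: 29.17
tool_pos: [355.0, -278.9, 188.4]
tcp_rot: [3.142, -0.0, 2.461]
contact_force: [0.4, 0.1, -3.0]
grip_width: 55.4
finger_force: 30.0
time: 29.67
tool_pos: [355.1, -279.0, 243.8]
tcp_rot: [-3.141, 0.002, 2.461]
contact_force: [0.2, 1.8, -1.5]
grip_width: 55.4
finger_force: 30.0
[ 0.08955213 -0.07912715  0.01982538] [ 355.08391086 -278.95135477  243.75605708]
contact_force: [-0.4, -0.9, -2.5]
grip_width: 55.4
finger_force: 30.0
contact_force: [-1.5, 0.8, -3.6]
grip_width: 55.5
finger_force: 30.0
[ 0.05404275 -0.12582489 -0.07278918]
contact_force: [0.1, -0.2, -2.1]
grip_width: 55.9
finger_force: 11.4
contact_force: [-0.4, 1.2, -2.5]
grip_width: 56.1
finger_force: 6.7
[ 0.09657427 -0.12486594  0.02222528]
flat lid end [318.94911901 254.47277127] base [319.10399612 387.45635522] ; upright lid [318.95399749 286.24925386] base [319.05199253 222.59094709]
```

```bash
cat > st.py <<'E'
from h import *
t=tool()[0];g=t-[0,0,159];a=np.array([np.cos(2.461),np.sin(2.461),0])
o=get_obs();print("F",np.round(o["contact_force"],1),"M",np.round(o["moment"],3),"grip",round(o["grip_width"],1),round(o["finger_force"],1),"z",g[2].round(1))
for c in("scene","top"):
  p=capture(c);f,b=proj(p,g+10*a),proj(p,g-65*a);u,l=proj(p,g+[0,0,10]),proj(p,g-[0,0,65])
  print(c,"flat",f.round(),b.round(),"up",u.round(),l.round())
  for d in trace(p,"jar0")[:4]:
    r=d["rect"]
    if abs(r[0]-g.dot([0,0,0])-u[0])<40 and abs(r[1]-u[1])<40: print("  seen",round(d["conf"],2),[r[0]-r[2]/2,r[0]+r[2]/2],[r[1]-r[3]/2,r[1]+r[3]/2])
  x,y=np.round(u).astype(int);cv2.imwrite("pics/%s_st.png"%c,cv2.resize(p["color"][y-40:y+50,x-50:x+50,::-1],None,fx=4,fy=4,interpolation=cv2.INTER_CUBIC))
E
python3 -m inch '[[0,0,0,0,0.607],[0,0,0,0,0.607],[0,0,0,0,0.607]]' | grep -E "grip|finger|contact"
python3 st.py
python3 -m inch '[[0,0,0,0,0.6075],[0,0,0,0,0.6075],[0,0,0,0,0.6075]]' | grep -E "grip|finger|contact"
python3 st.py
```

```text
contact_force: [0.5, 0.6, -1.6]
grip_width: 55.6
finger_force: 5.9
F [ 0.5  0.6 -1.6] M [ 0.119 -0.103  0.062] grip 55.6 5.9 z 84.3
scene flat [279. 140.] [258. 145.] up [276. 139.] [278. 153.]
  seen 0.55 [262.55, 266.65000000000003] [136.75, 151.64999999999998]
top flat [407. 261.] [420. 244.] up [409. 258.] [406. 260.]
contact_force: [0.4, -0.8, -3.1]
grip_width: 55.8
finger_force: 4.8
F [ 0.4 -0.8 -3.1] M [ 0.053 -0.155  0.01 ] grip 55.8 4.8 z 84.4
scene flat [279. 140.] [258. 145.] up [276. 139.] [278. 153.]
top flat [407. 261.] [420. 244.] up [409. 258.] [406. 260.]
```

Run:
```python
from h import *
p=capture("scene");a=cv2.cvtColor(p["color"],cv2.COLOR_RGB2HSV)
print(" cols 250..296");
for v in range(132,166,2):print(v," ".join("%3d/%3d"%(a[v,u,1],a[v,u,2]) for u in range(250,298,4)))
```

```text
cols 250..296
132 148/133 144/145 149/139 144/145 122/111  16/ 16  64/  8 108/ 33 136/ 58  27/ 19 143/137 145/137
134 147/144 147/132 143/148 147/144 147/144  40/ 19  27/ 19  27/ 19  23/ 22  23/ 22 144/131 144/136
136 145/144 147/142 149/132 145/146 136/ 92  36/ 14  27/ 19  13/ 19  26/ 20  27/ 19  14/ 18 145/144
138 143/141 145/142 147/144 148/133 141/116  38/ 20  13/ 19  14/ 18  26/ 20  15/ 17  13/ 20 147/146
140 146/147 145/141 146/143 143/144  48/122  13/ 19  24/ 21  27/ 19  13/ 20   6/ 41  15/ 17 144/152
142 145/142 146/143 146/141  73/130  32/144  27/ 19  14/ 18  26/ 20  59/ 13  59/ 13  46/ 39 144/150
144 148/138 147/144 148/138  31/140  32/152  15/ 17  26/ 10  20/ 13  32/ 40  49/ 78  38/ 53 145/144
146 146/148 148/140 148/146  34/150  33/153  39/ 59  43/ 42  48/ 79  52/ 79  51/ 80  53/ 77 148/143
148 144/143 145/146 145/144  36/150  33/146  41/ 87  37/ 48  52/ 79  57/ 80  89/ 95 145/146 147/134
150 144/138 144/143 143/141  80/141  34/135  37/ 97  50/ 77  53/ 77  55/ 88 146/143 145/139 146/143
152 147/132 145/139 144/143 146/140  37/117  30/ 84  96/ 85 128/120 145/141 145/142 146/143 146/136
154 147/123 145/137 145/142 149/142  65/102  64/ 68 145/139 145/139 145/139 148/140 147/144 148/143
156 144/124 145/127 146/138 144/145 147/132 144/138 147/142 143/137 147/139 144/138 148/138 149/139
158 150/126 143/128 149/132 146/141 146/145 146/131 143/146 146/140 145/135 145/139 144/138 145/137
160 147/132 146/126 147/130 145/137 146/143 145/144 146/133 146/145 145/139 147/139 145/137 149/137
162 147/147 145/123 145/130 146/136 142/140 147/144 145/135 146/136 146/147 145/137 147/144 145/153
164 144/145 145/137 145/128 147/134 145/139 144/142 148/141 145/134 144/138 144/145 145/135 146/145
```

```bash
cat > tilt.py <<'E'
from h import *
def obs():
    p=capture("scene");a=cv2.cvtColor(p["color"],cv2.COLOR_RGB2HSV)
    g=tool()[0]-[0,0,159];x,y=np.round(proj(p,g)).astype(int)
    m=(a[...,1]<95)&(a[...,2]>100);w=np.zeros_like(m);w[y-25:y+35,x-35:x+25]=1;v,u=np.nonzero(m&w)
    print("glass n",len(u),"u",u.min() if len(u) else 0,u.max() if len(u) else 0,"v",v.min() if len(u) else 0,v.max() if len(u) else 0)
    d=np.array([np.cos(2.461),np.sin(2.461),0]);n=np.array([-d[1],d[0],0]);z=np.array([0,0,1.])
    for th in range(0,91,15):
        t=np.radians(th);ax=d*np.cos(t)+z*np.sin(t);e=np.cross(ax,n)
        q=np.array([proj(p,g-65*ax+28*(np.cos(f)*n+np.sin(f)*e)+s*ax) for f in np.linspace(0,6.28,24) for s in(0,56)])
        print(th,"u",q[:,0].min().round(),"v",q[:,1].max().round(),end="; ")
    print()
if __name__=="__main__":obs()
E
python3 tilt.py
python3 -m inch '[[0,0,0,0,0.6075],[0,0,0,0,0.6075],[0,0,0,0,0.6075],[0,0,0,0,0.6075]]' | grep -E "grip|finger|contact"
python3 tilt.py
```

```text
glass n 106 u 260 282 v 116 154
0 u 256.0 v 153.0; 15 u 255.0 v 156.0; 30 u 256.0 v 158.0; 45 u 258.0 v 159.0; 60 u 261.0 v 160.0; 75 u 265.0 v 160.0; 90 u 268.0 v 159.0; 
contact_force: [-0.5, 0.3, -2.1]
grip_width: 56.2
finger_force: 5.0
glass n 107 u 260 282 v 116 154
0 u 256.0 v 153.0; 15 u 255.0 v 156.0; 30 u 256.0 v 158.0; 45 u 258.0 v 159.0; 60 u 261.0 v 160.0; 75 u 265.0 v 160.0; 90 u 268.0 v 159.0;
```

```bash
python3 -m inch '[[0,0,0,0,0.6079],[0,0,0,0,0.6079]]' | grep -E "grip|finger|contact"
python3 tilt.py | head -1
python3 -m inch '[[0,0,0,0,0.6081],[0,0,0,0,0.6081]]' | grep -E "grip|finger|contact"
python3 tilt.py | head -1
```

```text
contact_force: [-0.0, -0.7, -3.1]
grip_width: 56.0
finger_force: 4.0
glass n 106 u 260 282 v 116 154
contact_force: [0.9, 0.7, -2.6]
grip_width: 55.7
finger_force: 3.6
glass n 102 u 261 282 v 116 155
```

```bash
python3 -m inch '[[0,0,0,0,0.6083],[0,0,0,0,0.6083]]' | grep -E "finger|contact"
python3 tilt.py | head -1
python3 -m inch '[[0,0,0,0,0.6083],[0,0,0,0,0.6083],[0,0,0,0,0.6083],[0,0,0,0,0.6083]]' | grep -E "finger|contact"
python3 tilt.py | head -1
python3 -m inch '[[0,0,0,0,0.6085],[0,0,0,0,0.6085]]' | grep -E "finger|contact"
python3 tilt.py | head -1
```

```text
contact_force: [-0.6, 0.4, -3.1]
finger_force: 3.3
glass n 102 u 261 282 v 116 156
contact_force: [-0.4, -0.0, -2.6]
finger_force: 3.3
glass n 102 u 261 282 v 116 156
contact_force: [0.0, -0.0, -3.2]
finger_force: 2.8
glass n 100 u 261 282 v 116 156
```

```bash
python3 -m inch '[[0,0,0,0,0.6087],[0,0,0,0,0.6087]]' | grep -E "finger|contact"
python3 tilt.py | head -1
python3 -m inch '[[0,0,0,0,0.6089],[0,0,0,0,0.6089]]' | grep -E "finger|contact"
python3 tilt.py | head -1
python3 -m inch '[[0,0,0,0,0.6091],[0,0,0,0,0.6091]]' | grep -E "finger|contact"
python3 tilt.py
```

```text
contact_force: [-0.0, -0.3, -2.3]
finger_force: 2.6
glass n 88 u 263 282 v 116 157
contact_force: [-0.2, -0.4, -2.6]
finger_force: 2.1
glass n 85 u 264 282 v 116 157
contact_force: [0.8, -0.7, -2.0]
finger_force: 1.5
glass n 21 u 265 281 v 116 159
0 u 256.0 v 153.0; 15 u 255.0 v 156.0; 30 u 256.0 v 158.0; 45 u 258.0 v 159.0; 60 u 261.0 v 160.0; 75 u 265.0 v 160.0; 90 u 268.0 v 159.0;
```

It is swinging down. A little more at this grip, then tighten.

```bash
python3 -m inch '[[0,0,0,0,0.6091],[0,0,0,0,0.6091]]' | grep -E "finger|contact"
python3 tilt.py | head -1
python3 -m inch '[[0,0,0,0,0.6093],[0,0,0,0,0.6093]]' | grep -E "finger|contact"
python3 st.py;python3 tilt.py | head -1
python3 - <<'E'
from h import *
p=capture("scene");a=cv2.cvtColor(p["color"],cv2.COLOR_RGB2HSV)
for v in range(132,166,2):print(v," ".join("%3d/%3d"%(a[v,u,1],a[v,u,2]) for u in range(254,298,4)))
E
```

```text
contact_force: [-0.1, 0.4, -0.9]
finger_force: 0.0
glass n 14 u 259 281 v 116 161
contact_force: [0.5, -0.4, -0.3]
finger_force: 0.0
F [ 0.5 -0.4 -0.3] M [ 0.038 -0.199  0.004] grip 56.1 0.0 z 84.5
scene flat [279. 140.] [258. 145.] up [276. 139.] [278. 153.]
  seen 0.58 [276.40000000000003, 287.8] [151.45000000000002, 159.35]
top flat [407. 261.] [420. 244.] up [409. 258.] [406. 260.]
glass n 12 u 265 284 v 116 161
132 145/146 146/140 145/146 121/112  32/ 16  73/  7 123/ 77 144/ 55  13/ 19 142/138 146/136
134 148/133 146/147 146/143 146/143  10/ 25  27/ 19  26/ 20  14/ 18  26/ 20 146/131 146/136
136 147/144 147/132 146/147 139/ 92  18/ 14  38/ 20  14/ 18  38/ 20  27/ 19  14/ 18 144/145
138 145/144 148/145 146/133 145/116  38/ 20  24/ 21  14/ 18  27/ 19  28/ 18  38/ 20 146/148
140 145/141 146/143 145/144 145/134  43/ 18  28/ 18  14/ 18  28/ 18  12/ 42  27/ 19 144/151
142 145/142 143/141 144/145 147/144  28/ 18  48/ 16  40/ 19  36/ 14  43/ 12  39/ 39 144/151
144 145/146 147/139 146/140 146/143  28/ 18  59/ 13  39/ 13  31/ 41  52/ 78  39/ 52 146/143
146 145/142 143/146 146/140 145/141 
[... 183 characters left out ...]
 122/113  52/ 79  51/ 75  50/ 87  39/ 79 145/134 146/145
152 149/139 144/145 144/138 145/146 145/146  80/ 86  35/ 87  35/ 95  34/ 67 144/140 143/137
154 148/136 143/141 144/143 145/142 149/144  90/ 96  36/ 85  40/ 83  37/ 69 145/137 145/144
156 147/127 146/140 145/144 149/130 146/143 109/110  37/ 83  36/ 85  34/ 68 146/131 148/140
158 143/128 145/132 145/142 145/144 144/133 129/127  39/ 84  34/ 82  36/ 71 147/137 144/136
160 147/125 146/133 145/137 146/143 146/143 145/135  42/ 84  37/ 83  81/ 95 147/137 144/138
162 145/123 144/131 145/137 143/139 146/145 145/134 142/122 120/125 146/136 146/145 146/152
164 145/139 146/126 146/133 146/141 145/141 145/142 145/134 147/137 147/146 145/135 145/146
```

It now looks upright with its weight off the gripper. Opening, rising and checking.

```bash
python3 -m inch '[[0,0,0,0,0.63],[0,0,0,0,0.66],[0,0,0,0,0.7],[0,0,0,0,0.8],[0,0,0,0,1],[0,0,-0.03,0,1],[0,0,-0.07,0,1],[0,0,-0.11,0,1]]'
python3 - <<'E'
from h import *
p=capture("wrist");lids(p,3);save(p,"w11")
for d in trace(p,"jar0")[:2]:print(d["conf"],d["rect"])
s=capture("scene");
for X in((357,-281),(354,-278),(360,-284)):print(X,"top",proj(s,(*X,75)).round(),"base",proj(s,(*X,0)).round())
for d in trace(s,"jar0")[:4]:print(round(d["conf"],2),d["rect"])
print(tool()[0])
E
```

```text
time: 34.73
tool_pos: [354.7, -278.6, 354.1]
tcp_rot: [3.141, -0.003, 2.461]
contact_force: [1.1, -0.8, 0.4]
grip_width: 90.2
finger_force: 0.0
lid 0.9 [539. 241.] [ 44. 154.] [ 500.  -160.3]
lid 0.78 [319. 181.] [68. 70.] [ 344.6 -270. ]
0.9 [624.2, 237.8, 31.5, 42.1]
0.78 [322.6, 177.9, 70.6, 80.2]
(357, -281) top [276. 143.] base [277. 157.]
(354, -278) top [277. 142.] base [279. 157.]
(360, -284) top [274. 143.] base [276. 157.]
0.86 [282.6, 224.5, 18.1, 32.0]
0.86 [262.8, 210.2, 22.5, 30.2]
0.81 [283.8, 148.6, 15.3, 22.5]
[ 354.81993492 -278.62900829  353.05665799]
```

Upright again: lid is a circle at (319,181), i.e. jar at (344.6, -270). Grasping it normally.

```bash
python3 -m inch '[[0.01,0,0,0.822,1],[0.013,0,0,0.822,1],[0.013,0,0,0.822,1],[0.013,0,0,0.822,1],[0.013,0,0,0.822,1],[0.013,0,0,0.822,1],[0.013,0,0,0.822,1],[0.013,0,0,0.822,1]]'
python3 - <<'E'
from h import *
p=capture("wrist");lids(p,3);print(go(344.6,-270,64,0.0687))
E
```

```text
time: 35.65
tool_pos: [344.7, -270.4, 351.7]
tcp_rot: [-3.139, -0.003, 1.636]
contact_force: [0.2, -0.2, 0.3]
grip_width: 91.8
finger_force: 0.0
lid 0.89 [643.  57.] [49. 65.] [ 565.2 -151.6]
lid 0.82 [321. 196.] [68. 70.] [ 345.8 -269.1]
(array([-0.    ,  0.0004,  0.1292]), np.float64(0.0018494243292763723))
```

```bash
python3 -m inch '[[0,0.001,0.03,0,1],[0,0.001,0.07,0,1],[0,0.001,0.1,0,1],[0,0.001,0.12,0,1],[0,0.001,0.128,0,1],[0,0.001,0.128,0,1],[0,0.001,0.128,0,0],[0,0.001,0.128,0,0]]'
python3 -m inch '[[0,0,0,0,0],[0,0,0,0,0],[0,0,0,0,0],[0,0,0,0,0],[0,0,0,0,0],[0,0,0,0,0],[0,0,0,0,0]]'
python3 -m inch '[[0,0,-0.01,0,0],[0,0,-0.03,0,0],[0,0,-0.05,0,0],[0,0,-0.07,0,0],[0,0,-0.08,0,0],[0,0,-0.08,0,0]]'
python3 - <<'E'
from h import *
print(go(608.5,-207.3,145,0.0687))
E
```

```text
time: 36.42
tool_pos: [346.3, -271.1, 226.5]
tcp_rot: [3.14, 0.002, 1.639]
contact_force: [-0.7, 0.4, -0.1]
grip_width: 82.7
finger_force: 0.0
time: 37.0
tool_pos: [346.0, -270.8, 225.9]
tcp_rot: [3.141, 0.001, 1.639]
contact_force: [-1.2, 0.8, 6.3]
grip_width: 55.2
finger_force: 30.0
time: 37.5
tool_pos: [346.3, -270.9, 307.1]
tcp_rot: [3.139, 0.003, 1.639]
contact_force: [0.6, 0.7, -1.6]
grip_width: 55.4
finger_force: 30.0
(array([0.0461, 0.2655, 0.0036]), np.float64(-0.0005539718177960395))
```

```bash
python3 -m inch '[[0.005,0.02,0,0,0],[0.01,0.05,0,0,0],[0.015,0.085,0,0,0],[0.02,0.12,0,0,0],[0.03,0.16,0,0,0],[0.035,0.2,0,0,0],[0.04,0.235,0,0,0],[0.046,0.255,0,0,0]]'
python3 -m inch '[[0,0.01,0,0,0],[0,0.01,0,0,0],[0,0.01,0,0,0]]'
python3 - <<'E'
from h import *
print(go(608.5,-207.3,91.5,0.0687))
E
```

```text
time: 38.17
tool_pos: [600.1, -206.3, 303.2]
tcp_rot: [-3.141, -0.001, 1.64]
contact_force: [-1.0, 0.2, -1.8]
grip_width: 55.7
finger_force: 30.0
time: 38.42
tool_pos: [607.0, -206.4, 303.3]
tcp_rot: [-3.139, -0.001, 1.64]
contact_force: [-0.8, -0.9, -1.8]
grip_width: 55.8
finger_force: 30.0
(array([-0.0013,  0.0021,  0.0528]), np.float64(9.456619439562886e-05))
```

Place, rise, and check the row in the tray.

```bash
python3 -m inch '[[-0.001,0.002,0.02,0,0],[-0.001,0.002,0.035,0,0],[-0.001,0.002,0.045,0,0],[-0.001,0.002,0.05,0,0],[-0.001,0.002,0.0525,0,0],[-0.001,0.002,0.0525,0,0]]'
python3 -m inch '[[0,0,0,0,1],[0,0,0,0,1],[0,0,0,0,1],[0,0,0,0,1],[0,0,-0.02,0,1],[0,0,-0.06,0,1],[0,0,-0.1,0,1],[0,0,-0.14,0,1]]'
python3 -m inch '[[-0.01,0,-0.04,0,1],[-0.01,0,-0.08,0,1],[-0.01,0,-0.08,0,1],[-0.01,0,-0.08,0,1]]'
python3 - <<'E'
from h import *
p=see(["tray_grip","tray_floor"],k=1,tag="w12")
for d in trace(p,"jar0")[:4]:
    r=d["rect"];m=d["pixels"]&(p["color"].max(2)<75);v,u=np.nonzero(m)
    print(round(d["conf"],2),np.round(r),ray(p,(u.mean(),v.mean()),97).round(1)[:2])
print(go(616,-312.5,64,.0687))
E
```

```text
time: 38.92
tool_pos: [609.0, -207.9, 252.7]
tcp_rot: [-3.141, -0.0, 1.638]
contact_force: [0.6, 0.5, -2.2]
grip_width: 55.4
finger_force: 30.0
time: 39.58
tool_pos: [609.0, -207.4, 394.8]
tcp_rot: [-3.141, -0.0, 1.639]
contact_force: [1.8, 1.0, -0.0]
grip_width: 91.5
finger_force: 0.0
time: 39.92
tool_pos: [609.7, -217.5, 476.5]
tcp_rot: [3.135, 0.004, 1.639]
contact_force: [-0.9, -0.2, 0.5]
grip_width: 91.5
finger_force: 0.0
tray_grip 0.71 [318. 239.] [ 617.7 -314.3]
tray_floor 0.67 [317.  99.] [ 604.9 -147.5]
0.84 [316.  99.  54.  58.] [ 605.2 -144.2]
0.77 [318.  28.  62.  57.] [600.5 -77.4]
0.68 [320. 158.  53.  55.] [ 609.6 -206.5]
(array([-0.0959,  0.0008,  0.2478]), np.float64(-0.0005655385073424224))
```

All three jars stand in the row where expected. Gripping the handle.

```bash
python3 -m inch '[[-0.04,0,0.01,0,1],[-0.08,0,0.04,0,1],[-0.096,0.001,0.08,0,0.6],[-0.096,0.001,0.12,0,0.6],[-0.096,0.001,0.16,0,0.6],[-0.096,0.001,0.2,0,0.6],[-0.096,0.001,0.235,0,0.6],[-0.096,0.001,0.248,0,0.6]]'
python3 -m inch '[[0,0,0,0,0.6],[0,0,0,0,0],[0,0,0,0,0],[0,0,0,0,0],[0,0,0,0,0],[0,0,0,0,0],[0,0,0,0,0],[0,0,0,0,0]]'
python3 - <<'E'
from h import *
print(go(616.5-240*np.sin(.0687),-313+240*np.cos(.0687),None,.0687))
E
```

```text
time: 40.78
tool_pos: [615.3, -312.0, 216.5]
tcp_rot: [-3.131, -0.008, 1.639]
contact_force: [-0.4, 0.7, -0.5]
grip_width: 57.3
finger_force: 0.0
time: 41.45
tool_pos: [617.1, -313.5, 225.6]
tcp_rot: [-3.141, 0.0, 1.639]
contact_force: [-0.5, 2.5, 8.6]
grip_width: 13.7
finger_force: 30.0
(array([ 2.406e-01, -5.000e-04, -1.000e-04]), np.float64(-0.00048279175731358315))
```

```bash
python3 -m inch '[[0.003,0,0,0,0],[0.009,0,0,0,0],[0.018,0,0,0,0],[0.029,0,0,0,0],[0.041,0,0,0,0],[0.053,0,0,0,0],[0.065,0,0,0,0],[0.077,0,0,0,0]]'
python3 -m inch '[[0.012,0,0,0,0],[0.024,0,0,0,0],[0.036,0,0,0,0],[0.048,0,0,0,0],[0.06,0,0,0,0],[0.072,0,0,0,0],[0.084,0,0,0,0],[0.096,0,0,0,0]]'
python3 -m inch '[[0.011,0,0,0,0],[0.022,0,0,0,0],[0.032,0,0,0,0],[0.041,0,0,0,0],[0.049,0,0,0,0],[0.056,0,0,0,0],[0.061,0,0,0,0],[0.065,0,0,0,0]]'
python3 -m inch '[[0.002,0,0,0,0],[0.004,0,0,0,0],[0.006,0,0,0,0],[0.006,0,0,0,0]]'
```

```text
time: 42.12
tool_pos: [611.6, -236.4, 225.6]
tcp_rot: [-3.14, 0.001, 1.639]
contact_force: [-5.8, -2.6, 6.4]
grip_width: 13.8
finger_force: 30.0
time: 42.78
tool_pos: [604.7, -140.5, 225.6]
tcp_rot: [-3.139, 0.001, 1.639]
contact_force: [-8.0, -3.3, 7.4]
grip_width: 14.0
finger_force: 30.0
time: 43.45
tool_pos: [600.1, -75.4, 225.5]
tcp_rot: [-3.138, 0.0, 1.64]
contact_force: [-9.7, -2.5, 9.0]
grip_width: 13.7
finger_force: 30.0
time: 43.78
tool_pos: [599.8, -72.9, 225.6]
tcp_rot: [-3.138, 0.006, 1.64]
contact_force: [-10.5, -19.1, 7.9]
grip_width: 14.0
finger_force: 30.0
```

Tray home against its stop. Release, rise and go over the pedal.

```bash
python3 -m inch '[[-0.003,0,0,0,0.5],[-0.003,0,0,0,0.5],[-0.003,0,0,0,0.5],[-0.003,0,0,0,0.5],[-0.003,0,-0.03,0,0.5],[-0.003,0,-0.07,0,0],[-0.003,0,-0.11,0,0],[-0.003,0,-0.15,0,0]]'
python3 - <<'E'
from h import *
print(go(477,55,200,.0687+np.pi/2))
E
```

```text
time: 44.45
tool_pos: [600.9, -72.1, 376.2]
tcp_rot: [-3.141, -0.001, 1.64]
contact_force: [1.1, -0.1, -0.0]
grip_width: 30.0
finger_force: 0.0
(array([ 0.1352, -0.1148,  0.0174]), np.float64(-1.5707760128584045))
```

```bash
python3 -m inch '[[0,-0.04,0,0.12,0],[0,-0.08,0,0.24,0],[0.02,-0.115,0,0.36,0],[0.06,-0.115,0,0.48,0],[0.1,-0.115,0,0.6,0],[0.135,-0.115,0,0.72,0],[0.135,-0.115,0.01,0.84,0],[0.135,-0.115,0.017,0.96,0]]'
python3 -m inch '[[0,0,0,0.12,0],[0,0,0,0.24,0],[0,0,0,0.36,0],[0,0,0,0.48,0],[0,0,0,0.611,0],[0,0,0,0.611,0]]'
python3 - <<'E'
from h import *
print(go(477,55,73,.0687+np.pi/2))
p=see(["pedal_pad","pedal_hinge"],k=1,tag="w13")
for d in trace(p,"pedal")[:1]:print(d["conf"],d["rect"])
E
```

```text
time: 45.12
tool_pos: [476.6, 56.9, 357.8]
tcp_rot: [3.142, -0.001, 0.7]
contact_force: [-0.7, -0.9, -1.1]
grip_width: 0.4
finger_force: 0.0
time: 45.62
tool_pos: [477.1, 54.5, 357.8]
tcp_rot: [-3.141, -0.0, 0.086]
contact_force: [0.6, -0.2, 0.2]
grip_width: 0.3
finger_force: 0.0
(array([-1.000e-04, -4.000e-04,  1.258e-01]), np.float64(0.01773534944575994))
pedal_pad 0.74 [315. 194.] [473.1  58.2]
pedal_hinge 0.57 [319. 122.] [531.6  59.9]
0.75 [317.8, 164.3, 86.4, 103.7]
```

```bash
python3 -m inch '[[-0.002,-0.001,0.04,0,0],[-0.002,-0.001,0.08,0,0],[-0.002,-0.001,0.11,0,0],[-0.002,-0.001,0.12,0,0],[-0.002,-0.001,0.127,0,0],[-0.002,-0.001,0.132,0,0],[-0.002,-0.001,0.136,0,0],[-0.002,-0.001,0.14,0,0]]'
python3 -m inch '[[0,0,0.003,0,0],[0,0,0.005,0,0],[0,0,0.005,0,0]]'
```

```text
time: 46.48
tool_pos: [474.9, 54.9, 218.7]
tcp_rot: [3.141, 0.0, 0.092]
contact_force: [-5.7, -0.4, 10.3]
grip_width: 0.5
finger_force: 4.5
time: 46.73
tool_pos: [474.4, 54.8, 214.0]
tcp_rot: [3.141, 0.002, 0.092]
contact_force: [-7.3, -0.9, 10.6]
grip_width: 0.7
finger_force: 5.4
```

```bash
python3 -m inch '[[0,0,0.003,0,0],[0,0,0.005,0,0],[0,0,0.007,0,0],[0,0,0.007,0,0]]'
```

```text
time: 47.07
tool_pos: [474.0, 54.9, 212.3]
tcp_rot: [3.141, -0.0, 0.093]
contact_force: [-25.9, -3.1, 73.4]
grip_width: 1.0
finger_force: 35.8
```

On the stop, pressing harder than needed; backing off a little and holding over a second.

```bash
python3 -m inch '[[0,0,-0.004,0,0],[0,0,-0.004,0,0],[0,0,-0.004,0,0],[0,0,-0.004,0,0],[0,0,-0.004,0,0],[0,0,-0.004,0,0],[0,0,-0.004,0,0],[0,0,-0.004,0,0]]'
python3 -m inch '[[0,0,0,0,0],[0,0,0,0,0],[0,0,0,0,0],[0,0,0,0,0],[0,0,0,0,0],[0,0,0,0,0],[0,0,0,0,0],[0,0,0,0,0]]'
```

```text
time: 47.73
tool_pos: [474.6, 54.9, 213.2]
tcp_rot: [3.141, -0.001, 0.092]
contact_force: [-12.5, -0.7, 34.1]
grip_width: 0.0
finger_force: 16.7
time: 48.4
tool_pos: [474.6, 54.9, 213.2]
tcp_rot: [3.141, -0.001, 0.092]
contact_force: [-12.9, -1.3, 34.1]
grip_width: 0.4
finger_force: 16.7
```

```bash
python3 -m inch '[[0,0,-0.006,0,0],[0,0,-0.012,0,0],[0,0,-0.018,0,0],[0,0,-0.026,0,0],[0,0,-0.06,0,0],[0,0,-0.1,0,0],[0,0,-0.14,0,0],[0,0,-0.16,0,0]]'
python3 -m inch '[[0,0.04,0,-0.12,0.6],[0,0.08,0,-0.24,0.6],[0.01,0.12,0,-0.36,0.6],[0.04,0.14,0,-0.48,0.6],[0.07,0.14,0,-0.6,0.6],[0.1,0.14,0,-0.72,0.6],[0.11,0.14,0,-0.84,0.6],[0.11,0.14,0,-0.96,0.6]]'
python3 - <<'E'
from h import *
print(go(599.5,-74,66,.0687))
p=capture("wrist");[print(d) for d in tip_of(p,"tray_grip")[:1]]
E
```

```text
time: 49.07
tool_pos: [475.3, 54.9, 374.7]
tcp_rot: [3.141, -0.006, 0.091]
contact_force: [0.5, 0.5, 0.4]
grip_width: 0.5
finger_force: 0.0
time: 49.73
tool_pos: [599.1, -74.8, 369.2]
tcp_rot: [-3.141, -0.0, 1.054]
contact_force: [-1.0, -0.8, 0.4]
grip_width: 49.0
finger_force: 0.0
(array([9.000e-04, 1.000e-04, 1.442e-01]), np.float64(-0.5853083383328247))
{'centre': [314.6, 185.9], 'conf': 0.69}
```

```bash
python3 -m inch '[[0,0,0,-0.12,0.6],[0,0,0,-0.24,0.6],[0,0,0,-0.36,0.6],[0,0,0,-0.48,0.6],[0,0,0,-0.585,0.6],[0,0,0,-0.585,0.6]]'
python3 - <<'E'
from h import *
print(go(599.5,-74,65,.0687));ZZ["tray_grip"]=64
see(["tray_grip"],k=1)
E
python3 -m inch '[[0,0,0.04,0,0.6],[0,0,0.08,0,0.6],[0,0,0.115,0,0.6],[0,0,0.14,0,0.6],[0,0,0.145,0,0.6],[0,0,0.145,0,0.6],[0,0,0.145,0,0],[0,0,0.145,0,0]]'
python3 -m inch '[[0,0,0,0,0],[0,0,0,0,0],[0,0,0,0,0],[0,0,0,0,0],[0,0,0,0,0]]'
```

```text
time: 50.33
tool_pos: [596.7, -74.6, 370.2]
tcp_rot: [-3.141, 0.0, 1.632]
contact_force: [-0.2, 1.1, 0.0]
grip_width: 55.4
finger_force: 0.0
(array([0.0005, 0.0029, 0.1462]), np.float64(-0.007250914063288372))
tray_grip 0.79 [322. 183.] [599.3 -69.7]
time: 51.1
tool_pos: [598.1, -74.9, 227.1]
tcp_rot: [3.138, 0.001, 1.631]
contact_force: [0.6, -0.2, 1.0]
grip_width: 45.7
finger_force: 0.0
time: 51.52
tool_pos: [598.4, -74.6, 225.5]
tcp_rot: [3.136, 0.001, 1.632]
contact_force: [4.0, 0.6, -4.9]
grip_width: 13.7
finger_force: 30.0
```

```bash
python3 -m inch '[[-0.003,0,0,0,0],[-0.009,0,0,0,0],[-0.018,0,0,0,0],[-0.029,0,0,0,0],[-0.041,0,0,0,0],[-0.053,0.001,0,0,0],[-0.065,0.001,0,0,0],[-0.077,0.001,0,0,0]]'
python3 -m inch '[[-0.012,0,0,0,0],[-0.024,0,0,0,0],[-0.036,0,0,0,0],[-0.048,0,0,0,0],[-0.06,0,0,0,0],[-0.072,0.001,0,0,0],[-0.084,0.001,0,0,0],[-0.096,0.001,0,0,0]]'
python3 -m inch '[[-0.011,0,0,0,0],[-0.022,0,0,0,0],[-0.032,0,0,0,0],[-0.041,0,0,0,0],[-0.049,0,0,0,0],[-0.056,0,0,0,0],[-0.061,0,0,0,0],[-0.065,0,0,0,0]]'
python3 -m inch '[[-0.002,0,0,0,0],[-0.004,0,0,0,0],[-0.006,0,0,0,0],[-0.006,0,0,0,0]]'
```

```text
time: 52.18
tool_pos: [604.2, -151.5, 225.4]
tcp_rot: [3.137, 0.0, 1.633]
contact_force: [6.5, 2.9, -2.2]
grip_width: 14.0
finger_force: 30.0
time: 52.85
tool_pos: [611.2, -247.1, 225.4]
tcp_rot: [3.137, 0.0, 1.633]
contact_force: [8.4, 3.4, -1.1]
grip_width: 13.8
finger_force: 30.0
time: 53.52
tool_pos: [615.8, -311.8, 225.5]
tcp_rot: [3.136, 0.001, 1.633]
contact_force: [10.7, 3.1, -2.0]
grip_width: 13.9
finger_force: 30.0
time: 53.85
tool_pos: [616.3, -314.9, 225.4]
tcp_rot: [3.137, -0.005, 1.634]
contact_force: [8.4, 13.4, 1.5]
grip_width: 13.5
finger_force: 30.0
```

```bash
python3 -m inch '[[-0.002,0,0,0,0],[-0.002,0,0,0,0],[-0.002,0,0,0,0.6],[-0.002,0,0,0,0.6],[-0.002,0,0,0,0.6],[-0.002,0,0,0,0.6],[-0.002,0,-0.03,0,0.6],[-0.002,0,-0.07,0,0.6]]'
python3 -m inch '[[0.02,0,-0.04,0,1],[0.05,0,-0.08,0,1],[0.08,0,-0.12,0,1],[0.1,0,-0.16,0,1],[0.1,0,-0.18,0,1],[0.1,0,-0.18,0,1],[0.1,0,-0.18,0,1]]'
cat > jars.py <<'E'
from h import *
p=see(["tray_grip","tray_floor"],k=1)
for d in trace(p,"jar0")[:5]:
    r=d["rect"];m=d["pixels"]&(p["color"].max(2)<75);v,u=np.nonzero(m)
    if len(u):print(round(d["conf"],2),np.round(r),ray(p,(u.mean(),v.mean()),97).round(1)[:2])
E
python3 jars.py
python3 - <<'E'
from h import *
print(go(600,-76,190,.0687))
E
```

```text
time: 54.52
tool_pos: [613.2, -320.2, 291.0]
tcp_rot: [-3.134, -0.005, 1.631]
contact_force: [0.3, 0.2, 0.1]
grip_width: 48.9
finger_force: 0.0
time: 55.1
tool_pos: [608.0, -219.9, 478.3]
tcp_rot: [3.136, 0.004, 1.633]
contact_force: [0.4, 0.2, -0.7]
grip_width: 90.8
finger_force: 0.0
tray_grip 0.79 [322. 233.] [ 619.1 -308.9]
0.88 [322. 156.  49.  58.] [ 609.7 -206.5]
0.83 [318.  27.  63.  55.] [600.5 -78.3]
0.78 [320.  96.  53.  60.] [ 605.2 -144.2]
(array([0.1449, 0.0015, 0.124 ]), np.float64(-0.008328338455452))
```

```bash
python3 -m inch '[[0.04,0.001,0.01,0,1],[0.08,0.001,0.03,0,1],[0.12,0.001,0.05,0,1],[0.144,0.001,0.08,0,1],[0.144,0.001,0.12,0,1],[0.144,0.001,0.16,0,1],[0.144,0.001,0.2,0,1],[0.144,0.001,0.225,0,1]]'
python3 -m inch '[[0,0,0,0,1],[0,0,0,0,0],[0,0,0,0,0],[0,0,0,0,0],[0,0,0,0,0],[0,0,0,0,0],[0,0,0,0,0],[0,0,0,0,0]]'
python3 -m inch '[[0,0,-0.015,0,0],[0,0,-0.04,0,0],[0,0,-0.08,0,0],[0,0,-0.11,0,0],[0,0,-0.11,0,0]]'
python3 - <<'E'
from h import *
print(go(430,150,240,.70))
E
```

```text
time: 55.97
tool_pos: [598.7, -76.3, 244.2]
tcp_rot: [-3.134, -0.002, 1.632]
contact_force: [0.4, -0.1, -0.3]
grip_width: 91.6
finger_force: 0.0
time: 56.63
tool_pos: [600.4, -76.6, 250.9]
tcp_rot: [3.141, 0.001, 1.632]
contact_force: [-2.6, 0.2, 7.1]
grip_width: 55.5
finger_force: 30.0
time: 57.05
tool_pos: [601.5, -76.6, 366.7]
tcp_rot: [3.13, 0.004, 1.632]
contact_force: [1.5, 0.2, -1.6]
grip_width: 55.2
finger_force: 30.0
(array([ 0.2372, -0.1586, -0.0349]), np.float64(-0.6383855672324681))
```

```bash
python3 -m inch '[[0,-0.03,0,0,0],[0,-0.06,0,0,0],[0,-0.1,0,-0.1,0],[0,-0.14,-0.01,-0.2,0],[0.04,-0.158,-0.02,-0.3,0],[0.08,-0.158,-0.03,-0.42,0],[0.12,-0.158,-0.03,-0.53,0],[0.16,-0.158,-0.03,-0.64,0]]'
python3 -m inch '[[0,0,0,0,0],[0,0,0,0,0]]'
python3 - <<'E'
from h import *
print(tool()[0])
p=capture("wrist");save(p,"w14")
for d in trace(p,"carton")[:1]:
    m=d["pixels"].astype(np.uint8);print(d["conf"],d["rect"])
    np.save("cm.npy",m);c=max(cv2.findContours(m,0,2)[0],key=cv2.contourArea)
    # map contour at rim height and fit rect
    W=np.array([ray(p,q,36)[:2] for q in cv2.convexHull(c)[:,0]],np.float32);print(cv2.minAreaRect(W))
    W=np.array([ray(p,q,36)[:2] for q in c[:,0]],np.float32);print(cv2.minAreaRect(W),c[:,0].min(0),c[:,0].max(0))
see(["carton_in"],k=1)
E
```

```text
time: 57.72
tool_pos: [431.9, 74.7, 390.1]
tcp_rot: [3.141, 0.001, 2.276]
contact_force: [1.1, -0.4, -3.1]
grip_width: 55.6
finger_force: 30.0
time: 57.88
tool_pos: [432.1, 75.6, 389.3]
tcp_rot: [-3.141, -0.001, 2.277]
contact_force: [0.2, -1.2, -2.7]
grip_width: 55.4
finger_force: 30.0
[432.1170312   75.57010138 389.27554986]
0.81 [414.1, 73.3, 109.5, 146.7]
((434.9031982421875, 199.14105224609375), (94.92597961425781, 127.60436248779297), 40.446468353271484)
((434.9031982421875, 199.14105224609375), (94.92597961425781, 127.60436248779297), 40.446468353271484) [357   0] [467 147]
carton_in 0.75 [410.  12.] [399.7 246.4]
```

```bash
python3 -m inch '[[0.03,0.02,-0.03,0,0],[0.06,0.04,-0.06,0,0],[0.09,0.06,-0.09,0,0],[0.098,0.062,-0.1,0,0],[0.098,0.062,-0.1,0,0],[0.098,0.062,-0.1,0,0]]'
python3 - <<'E'
from h import *
print(tool()[0])
p=capture("wrist");save(p,"w15")
for d in trace(p,"carton")[:1]:
    m=d["pixels"].astype(np.uint8);print(d["conf"],d["rect"])
    c=cv2.convexHull(max(cv2.findContours(m,0,2)[0],key=cv2.contourArea))[:,0]
    W=np.array([ray(p,q,36)[:2] for q in c],np.float32);print(cv2.minAreaRect(W),c.min(0),c.max(0))
    # fit: hull of projected carton box vs mask
    from scipy.optimize import minimize
    ref=m.astype(bool)
    def hull(s):
        ca,sa=np.cos(s[2]),np.sin(s[2]);P=[proj(p,(s[0]+ca*x-sa*y,s[1]+sa*x+ca*y,z)) for x in(-45,45) for y in(-118,118) for z in(0,36)]
        im=np.zeros(m.shape,np.uint8);cv2.fillConvexPoly(im,np.round(cv2.convexHull(np.array(P,np.float32))*16).astype(np.int32),1,shift=4);return im>0
    f=lambda s:-(hull(s)&ref).sum()/(hull(s)|ref).sum()
    r=minimize(f,[402,241,.70],method="Nelder-Mead",options=dict(initial_simplex=[[402,241,.70],[412,241,.70],[402,251,.70],[402,241,.76]]));print(r.x,r.fun)
    s=r.x;im=p["color"][:,:,::-1].copy();im[hull(s)^cv2.erode(hull(s).astype(np.uint8),np.ones((3,3))).astype(bool)]=(0,0,255);
    ca,sa=np.cos(s[2]),np.sin(s[2])
    for y in(-38.5,38.5):
        a,b=[proj(p,(s[0]+ca*x-sa*y,s[1]+sa*x+ca*y,36)) for x in(-41,41)]
        cv2.line(im,tuple(np.round(a).astype(int).tolist()),tuple(np.round(b).astype(int).tolist()),(255,0,0),1)
    cv2.imwrite("pics/w15o.png",im)
E
```

```text
time: 58.58
tool_pos: [417.3, 188.0, 490.2]
tcp_rot: [3.14, 0.001, 2.272]
contact_force: [0.4, -1.0, -4.4]
grip_width: 55.1
finger_force: 30.0
[417.25539126 187.99407337 490.23505088]
```

```bash
cat > cart.py <<'E'
from h import *
from scipy.optimize import minimize
for k in range(4):
    p=capture("wrist");D=trace(p,"carton")
    if D:break
print(k,D and (D[0]["conf"],D[0]["rect"]))
ref=D[0]["pixels"];v,u=np.nonzero(ref);ref=cv2.morphologyEx(ref.astype(np.uint8),cv2.MORPH_CLOSE,np.ones((9,9)))>0
def hull(s):
    ca,sa=np.cos(s[2]),np.sin(s[2]);P=[proj(p,(s[0]+ca*x-sa*y,s[1]+sa*x+ca*y,z)) for x in(-45,45) for y in(-118,118) for z in(0,36)]
    im=np.zeros(ref.shape,np.uint8);cv2.fillConvexPoly(im,np.round(cv2.convexHull(np.array(P,np.float32))*16).astype(np.int32),1,shift=4);return im>0
f=lambda s:-(hull(s)&ref).sum()/(hull(s)|ref).sum()
r=minimize(f,[402,241,.70],method="Nelder-Mead",options=dict(initial_simplex=[[402,241,.70],[412,241,.70],[402,251,.70],[402,241,.76]]));print(r.x,r.fun)
s=r.x;im=p["color"][:,:,::-1].copy();h=hull(s);im[h^(cv2.erode(h.astype(np.uint8),np.ones((3,3)))>0)]=(0,0,255)
ca,sa=np.cos(s[2]),np.sin(s[2])
for y in(-38.5,38.5):
    a,b=[proj(p,(s[0]+ca*x-sa*y,s[1]+sa*x+ca*y,36)) for x in(-41,41)]
    cv2.line(im,tuple(np.round(a).astype(int).tolist()),tuple(np.round(b).astype(int).tolist()),(255,0,0),1)
cv2.imwrite("pics/w15o.png",im)
E
python3 cart.py
```

```text
0 (0.86, [340.9, 106.7, 79.1, 192.6])
[401.05572501 241.36695898   0.70636074] -0.8926096997690531
```

View pics/w15o.png

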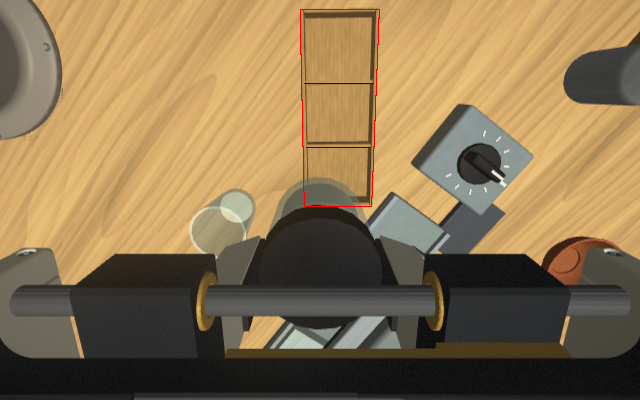

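The overlay shows the fitted carton outline (301–379, 10–207) on the real one; the partitions agree to a few mm. Carton is at about (400, 243), yaw 0.706. Placing the first jar in the far cell.

Run:
```python
from h import *
print(go(350,301.4,125,.706))
```

```text
(array([0.1305, 0.023 , 0.2045]), np.float64(-0.006848858246582656))
```

```bash
python3 -m inch '[[0.03,0.005,0.02,-0.007,0],[0.065,0.012,0.06,-0.007,0],[0.1,0.02,0.1,-0.007,0],[0.13,0.023,0.14,-0.007,0],[0.13,0.023,0.175,-0.007,0],[0.13,0.023,0.2,-0.007,0],[0.13,0.023,0.204,-0.007,0],[0.13,0.023,0.204,-0.007,0]]'
python3 - <<'E'
from h import *
print(go(350,301.4,73,.706))
E
```

```text
time: 59.45
tool_pos: [350.2, 301.5, 283.2]
tcp_rot: [-3.134, -0.001, 2.279]
contact_force: [0.9, -0.7, -2.4]
grip_width: 55.8
finger_force: 30.0
(array([-0.0002,  0.0015,  0.0512]), np.float64(0.0021094859868584503))
```

```bash
python3 -m inch '[[0,0.001,0.02,0,0],[0,0.001,0.035,0,0],[0,0.001,0.045,0,0],[0,0.001,0.05,0,0],[0,0.001,0.05,0,0]]'
python3 -m inch '[[0,0,0,0,0],[0,0,0.001,0,0],[0,0,0.001,0,1],[0,0,0.001,0,1],[0,0,0.001,0,1],[0,0,0.001,0,1],[0,0,-0.03,0,1],[0,0,-0.07,0,1]]'
python3 -m inch '[[0,0,-0.04,0,1],[0,0,-0.08,0,1],[0,0,-0.08,0,1]]'
python3 - <<'E'
from h import *
p=capture("wrist")
for d in trace(p,"jar0")[:5]:
    r=d["rect"];m=d["pixels"]&(p["color"].max(2)<75);v,u=np.nonzero(m)
    if len(u):print(round(d["conf"],2),np.round(r),ray(p,(u.mean(),v.mean()),79).round(1)[:2])
print(go(604.7,-143.5,220,.0687))
E
```

```text
time: 59.87
tool_pos: [352.6, 302.7, 236.8]
tcp_rot: [3.14, 0.0, 2.278]
contact_force: [-0.1, -0.9, -3.1]
grip_width: 55.5
finger_force: 30.0
time: 60.53
tool_pos: [350.6, 302.7, 304.4]
tcp_rot: [-3.134, -0.001, 2.279]
contact_force: [1.5, 1.1, 0.3]
grip_width: 89.5
finger_force: 0.0
time: 60.78
tool_pos: [352.4, 304.0, 393.4]
tcp_rot: [3.128, 0.002, 2.28]
contact_force: [1.3, 1.2, -0.2]
grip_width: 91.4
finger_force: 0.0
0.62 [316. 175.  67.  73.] [349.3 307.5]
(array([-0.5039, -0.0992,  0.0084]), np.float64(0.6400354868121885))
```

```bash
python3 -m inch '[[-0.334,-0.17,0,0.64,1],[-0.334,-0.17,0,0.64,1],[-0.334,-0.17,0,0.64,1],[-0.334,-0.17,0,0.64,1],[-0.334,-0.17,0,0.64,1],[-0.334,-0.17,0,0.64,1],[-0.334,-0.17,0,0.64,1],[-0.334,-0.17,0,0.64,1]]'
python3 - <<'E'
from h import *
print(go(604.7,-143.5,220,.0687),go(604.7,-143.5,91,.0687))
E
```

```text
time: 61.55
tool_pos: [429.5, -22.8, 384.3]
tcp_rot: [-3.139, -0.001, 1.639]
contact_force: [0.7, 0.7, 0.6]
grip_width: 91.6
finger_force: 0.0
(array([-0.1326,  0.1671,  0.0047]), np.float64(-0.0003261631143267607)) (array([-0.1327,  0.1674,  0.1337]), np.float64(-0.0003261631143267607))
```

```bash
python3 -m inch '[[-0.04,0.01,0,0,1],[-0.08,0.02,0,0,1],[-0.11,0.05,0,0,1],[-0.133,0.09,0,0,1],[-0.133,0.13,0,0,1],[-0.133,0.167,0.01,0,1],[-0.133,0.167,0.01,0,1],[-0.133,0.167,0.01,0,1]]'
python3 - <<'E'
from h import *
p=capture("wrist")
for d in trace(p,"jar0")[:5]:
    r=d["rect"];m=d["pixels"]&(p["color"].max(2)<75);v,u=np.nonzero(m)
    if len(u):print(round(d["conf"],2),np.round(r),ray(p,(u.mean(),v.mean()),97).round(1)[:2])
print(go(604.7,-143.5,91,.0687))
E
python3 -m inch '[[0,0,0.03,0,1],[0,0,0.06,0,1],[0,0,0.09,0,1],[0,0,0.11,0,1],[0,0,0.122,0,1],[0,0,0.122,0,1],[0,0,0.122,0,0],[0,0,0.122,0,0]]'
python3 -m inch '[[0,0,0,0,0],[0,0,0,0,0],[0,0,0,0,0],[0,0,0,0,0],[0,0,0,0,0],[0,0,0,0,0],[0,0,-0.02,0,0],[0,0,-0.05,0,0]]'
python3 -m inch '[[0,0,-0.04,0,0],[0,0,-0.08,0,0],[0,0,-0.08,0,0]]'
```

```text
time: 62.22
tool_pos: [606.7, -141.9, 370.8]
tcp_rot: [-3.134, -0.003, 1.64]
contact_force: [-0.4, 0.2, 0.9]
grip_width: 91.9
finger_force: 0.0
0.67 [320. 196.  67.  83.] [ 605.2 -142.3]
0.62 [324. 258.  67.  54.] [ 609.1 -196.9]
(array([-0.0019,  0.0005,  0.1242]), np.float64(0.00011414859780112252))
time: 62.98
tool_pos: [605.9, -142.2, 256.0]
tcp_rot: [3.138, 0.002, 1.639]
contact_force: [-0.5, 0.6, 1.1]
grip_width: 83.1
finger_force: 0.0
time: 63.65
tool_pos: [604.8, -141.7, 300.7]
tcp_rot: [-3.134, -0.003, 1.639]
contact_force: [0.4, 0.3, -2.3]
grip_width: 55.4
finger_force: 30.0
time: 63.9
tool_pos: [606.7, -142.3, 392.4]
tcp_rot: [3.128, 0.006, 1.639]
contact_force: [1.7, -0.5, -1.4]
grip_width: 55.5
finger_force: 30.0
```

```bash
python3 -m inch '[[0,-0.03,0,0,0],[0,-0.07,0,0,0],[0.01,-0.11,0,-0.08,0],[0.03,-0.14,0,-0.18,0],[0.06,-0.16,0,-0.28,0],[0.1,-0.17,0,-0.38,0],[0.14,-0.175,0,-0.48,0],[0.18,-0.175,0,-0.6,0]]'
python3 - <<'E'
from h import *
print(go(400,242.8,190,.706),go(400,242.8,125,.706))
E
```

```text
time: 64.57
tool_pos: [417.0, 26.7, 383.6]
tcp_rot: [-3.141, -0.0, 2.242]
contact_force: [0.5, 1.1, -2.2]
grip_width: 55.1
finger_force: 30.0
(array([0.1797, 0.1211, 0.0347]), np.float64(-0.03450847903470988)) (array([0.1797, 0.1211, 0.0997]), np.float64(-0.03450847903470988))
```

```bash
python3 -m inch '[[0.03,0.02,0,-0.035,0],[0.06,0.04,0,-0.035,0],[0.09,0.06,0,-0.035,0],[0.12,0.08,0.01,-0.035,0],[0.15,0.1,0.03,-0.035,0],[0.18,0.121,0.06,-0.035,0],[0.18,0.121,0.09,-0.035,0],[0.18,0.121,0.1,-0.035,0]]'
python3 -m inch '[[0,0,0,0,0],[0,0,0,0,0]]'
python3 - <<'E'
from h import *
print(go(400,242.8,74,.706))
E
```

```text
time: 65.23
tool_pos: [400.2, 243.4, 279.5]
tcp_rot: [-3.136, -0.002, 2.278]
contact_force: [-0.6, -1.3, -2.3]
grip_width: 55.3
finger_force: 30.0
time: 65.4
tool_pos: [402.1, 241.9, 283.3]
tcp_rot: [-3.14, -0.0, 2.275]
contact_force: [0.5, -1.7, -2.4]
grip_width: 55.5
finger_force: 30.0
(array([ 0.0019, -0.0007,  0.0503]), np.float64(-0.0021917493805569954))
```

```bash
python3 -m inch '[[0.002,0,0.02,0,0],[0.002,0,0.035,0,0],[0.002,0,0.045,0,0],[0.002,0,0.05,0,0],[0.002,0,0.05,0,0]]'
python3 -m inch '[[0,0,0,0,0],[0,0,0.001,0,0],[0,0,0.001,0,1],[0,0,0.001,0,1],[0,0,0.001,0,1],[0,0,0.001,0,1],[0,0,-0.03,0,1],[0,0,-0.07,0,1]]'
python3 -m inch '[[0,0,-0.04,0,1],[0,0,-0.08,0,1],[0,0,-0.08,0,1]]'
python3 - <<'E'
from h import *
p=capture("wrist")
for d in trace(p,"jar0")[:5]:
    r=d["rect"];m=d["pixels"]&(p["color"].max(2)<75);v,u=np.nonzero(m)
    if len(u):print(round(d["conf"],2),np.round(r),ray(p,(u.mean(),v.mean()),79).round(1)[:2])
print(go(430,-100,None,.0687),tool()[0])
E
```

```text
time: 65.82
tool_pos: [401.2, 242.9, 234.5]
tcp_rot: [3.141, 0.0, 2.273]
contact_force: [0.2, 0.0, -2.1]
grip_width: 55.4
finger_force: 30.0
time: 66.48
tool_pos: [400.0, 242.9, 302.2]
tcp_rot: [-3.135, -0.002, 2.274]
contact_force: [0.4, 0.6, 0.8]
grip_width: 89.6
finger_force: 0.0
time: 66.73
tool_pos: [402.0, 243.9, 391.3]
tcp_rot: [3.128, 0.004, 2.275]
contact_force: [1.8, 0.3, 0.4]
grip_width: 91.9
finger_force: 0.0
0.75 [316.  89.  70.  65.] [350.5 306. ]
0.66 [314. 181.  56.  72.] [402.1 243.6]
0.44 [272. 337.  92.  40.] [470.   87.2]
(array([-0.2805, -0.2005, -0.0004]), np.float64(0.6349007522204757)) [400.82639568 243.39455172 385.31106725]
```

Two jars are in the carton, both upright. Now the last.

```bash
python3 -m inch '[[-0.281,-0.2,0,0.635,1],[-0.281,-0.2,0,0.635,1],[-0.281,-0.2,0,0.635,1],[-0.281,-0.2,0,0.635,1],[-0.281,-0.2,0,0.635,1],[-0.281,-0.2,0,0.635,1],[-0.281,-0.2,0,0.635,1],[-0.281,-0.2,0,0.635,1]]'
python3 - <<'E'
from h import *
print(go(609.3,-207,210,.0687))
E
```

```text
time: 67.5
tool_pos: [428.4, -90.7, 382.2]
tcp_rot: [-3.139, -0.001, 1.639]
contact_force: [1.1, 0.2, -0.2]
grip_width: 91.8
finger_force: 0.0
(array([-0.1286,  0.173 ,  0.0125]), np.float64(-0.00037257159734260803))
```

```bash
python3 -m inch '[[-0.03,0.03,0,0,1],[-0.06,0.06,0,0,1],[-0.09,0.09,0,0,1],[-0.12,0.12,0,0,1],[-0.129,0.15,0,0,1],[-0.129,0.173,0.012,0,1],[-0.129,0.173,0.012,0,1],[-0.129,0.173,0.012,0,1]]'
python3 - <<'E'
from h import *
p=capture("wrist")
for d in trace(p,"jar0")[:5]:
    r=d["rect"];m=d["pixels"]&(p["color"].max(2)<75);v,u=np.nonzero(m)
    if len(u):print(round(d["conf"],2),np.round(r),ray(p,(u.mean(),v.mean()),97).round(1)[:2])
print(go(609.3,-207,91,.0687))
E
python3 -m inch '[[0,0,0.03,0,1],[0,0,0.06,0,1],[0,0,0.09,0,1],[0,0,0.11,0,1],[0,0,0.117,0,1],[0,0,0.117,0,1],[0,0,0.117,0,0],[0,0,0.117,0,0]]'
python3 -m inch '[[0,0,0,0,0],[0,0,0,0,0],[0,0,0,0,0],[0,0,0,0,0],[0,0,0,0,0],[0,0,0,0,0]]'
python3 -m inch '[[0,0,-0.02,0,0],[0,0,-0.05,0,0],[0,0,-0.09,0,0],[0,0,-0.13,0,0],[0,0,-0.13,0,0]]'
```

```text
time: 68.17
tool_pos: [610.9, -205.6, 367.8]
tcp_rot: [-3.136, -0.003, 1.64]
contact_force: [0.3, 0.4, 0.0]
grip_width: 91.5
finger_force: 0.0
0.65 [322. 196.  71.  82.] [ 609.7 -205.7]
(array([-0.0019, -0.    ,  0.1205]), np.float64(8.556442814855458e-05))
time: 68.93
tool_pos: [610.9, -205.9, 257.1]
tcp_rot: [3.138, 0.002, 1.639]
contact_force: [-0.4, -0.1, 1.1]
grip_width: 82.8
finger_force: 0.0
time: 69.43
tool_pos: [610.4, -205.8, 255.4]
tcp_rot: [-3.141, 0.0, 1.639]
contact_force: [-3.3, -0.0, 4.3]
grip_width: 55.3
finger_force: 30.0
time: 69.85
tool_pos: [611.5, -205.9, 393.7]
tcp_rot: [3.128, 0.007, 1.639]
contact_force: [0.1, 0.1, 0.1]
grip_width: 55.3
finger_force: 30.0
```

```bash
python3 -m inch '[[0,-0.03,0,0,0],[0.01,-0.07,0,0,0],[0.03,-0.1,0,-0.08,0],[0.05,-0.13,0,-0.18,0],[0.08,-0.16,0,-0.28,0],[0.12,-0.17,0,-0.38,0],[0.16,-0.175,0,-0.48,0],[0.2,-0.175,0,-0.6,0]]'
python3 - <<'E'
from h import *
print(go(450,184.2,190,.706))
E
```

```text
time: 70.52
tool_pos: [420.4, -16.9, 384.6]
tcp_rot: [-3.141, -0.0, 2.242]
contact_force: [1.9, 0.7, -1.7]
grip_width: 55.3
finger_force: 30.0
(array([0.139 , 0.1482, 0.0356]), np.float64(-0.034693406964219964))
```

```bash
python3 -m inch '[[0.025,0.025,0,-0.035,0],[0.05,0.05,0,-0.035,0],[0.08,0.08,0,-0.035,0],[0.105,0.11,0.01,-0.035,0],[0.13,0.135,0.03,-0.035,0],[0.139,0.148,0.06,-0.035,0],[0.139,0.148,0.09,-0.035,0],[0.139,0.148,0.097,-0.035,0]]'
python3 -m inch '[[0,0,0,0,0],[0,0,0,0,0]]'
python3 - <<'E'
from h import *
print(go(450,184.2,77,.706))
E
```

```text
time: 71.18
tool_pos: [450.6, 183.5, 283.3]
tcp_rot: [-3.135, -0.004, 2.277]
contact_force: [-1.3, 0.0, -2.4]
grip_width: 55.2
finger_force: 30.0
time: 71.35
tool_pos: [452.5, 182.3, 288.4]
tcp_rot: [-3.142, 0.0, 2.274]
contact_force: [0.4, -1.2, -1.8]
grip_width: 55.4
finger_force: 30.0
(array([ 0.0031, -0.0007,  0.0524]), np.float64(-0.0031059981881873533))
```

```bash
python3 -m inch '[[0.002,0,0.02,0,0],[0.002,0,0.035,0,0],[0.002,0,0.045,0,0],[0.002,0,0.051,0,0],[0.002,0,0.052,0,0],[0.002,0,0.052,0,0]]'
python3 -m inch '[[0,0,0,0,0],[0,0,0.001,0,0],[0,0,0.001,0,1],[0,0,0.001,0,1],[0,0,0.001,0,1],[0,0,0.001,0,1],[0,0,-0.03,0,1],[0,0,-0.07,0,1]]'
python3 -m inch '[[-0.02,0,-0.04,0,1],[-0.05,0,-0.08,0,1],[-0.08,0,-0.12,0,1],[-0.08,0,-0.16,0,1],[-0.08,0,-0.16,0,1],[-0.08,0,-0.16,0,1]]'
python3 - <<'E'
from h import *
p=capture("wrist");save(p,"w20")
for d in trace(p,"jar0")[:5]:
    r=d["rect"];m=d["pixels"]&(p["color"].max(2)<75);v,u=np.nonzero(m)
    if len(u):print(round(d["conf"],2),np.round(r),ray(p,(u.mean(),v.mean()),79).round(1)[:2])
for c in("top","scene"):
    s=capture(c);save(s,c+"9")
    print(c,[ (np.round(d["rect"]),round(d["conf"],2)) for d in trace(s,"jar0")[:4]])
    for n,z in(("tray_grip",64),("mug_white",0),("bowl",0),("tumbler",0),("tape_roll",0),("flask",0)):
        for d in tip_of(s,n)[:1]:print(n,round(d["conf"],2),ray(s,d["centre"],z).round(0)[:2])
E
```

```text
time: 71.85
tool_pos: [451.5, 183.9, 236.9]
tcp_rot: [3.14, 0.001, 2.274]
contact_force: [0.1, -0.8, -2.3]
grip_width: 55.6
finger_force: 30.0
time: 72.52
tool_pos: [450.1, 184.0, 304.2]
tcp_rot: [-3.135, -0.003, 2.274]
contact_force: [0.1, 0.2, -0.5]
grip_width: 89.6
finger_force: 0.0
time: 73.02
tool_pos: [503.4, 122.5, 470.4]
tcp_rot: [3.134, 0.005, 2.273]
contact_force: [-0.1, 0.4, 0.1]
grip_width: 91.6
finger_force: 0.0
0.73 [317.  25.  57.  48.] [409.4 234.9]
0.64 [320.  94.  53.  56.] [452.7 182.3]
top [(array([243., 263.,  17.,  12.]), 0.68), (array([278., 236.,  15.,  12.]), 0.59)]
tray_grip 0.96 [ 615. -294.]
mug_white 0.58 [ 441. -482.]
bowl 0.86 [ 588. -461.]
tumbler 0.64 [ 445. -475.]
tape_roll 0.78 [725. -65.]
flask 0.55 [621. 468.]
scene [(array([378., 229.,  14.,  22.]), 0.93), (array([403., 225.,  23.,  25.]), 0.9), (array([429., 226.,  22.,  26.]), 0.79)]
tray_grip 0.64 [ 623. -286.]
mug_white 0.88 [ 458. -465.]
bowl 0.58 [500.  48.]
tumbler 0.57 [372.  55.]
tape_roll 0.56 [725. -51.]
flask 0.72 [615. 471.]
```

All three jars stand in their cells. The tray-out reading varies between cameras, so I'm checking it from the wrist.

```bash
python3 - <<'E'
from h import *
print(go(440,-110,None,.0687))
E
python3 -m inch '[[-0.13,-0.2,0,0.6,1],[-0.13,-0.2,0,0.6,1],[-0.13,-0.2,0,0.6,1],[-0.13,-0.2,0,0.6,1],[-0.13,-0.2,0,0.6,1],[-0.13,-0.2,0,0.6,1],[-0.13,-0.2,0,0.6,1],[-0.13,-0.2,0,0.6,1]]'
python3 - <<'E'
from h import *
print(go(610,-240,300,.0687))
E
```

```text
(array([-0.1373, -0.1986,  0.    ]), np.float64(0.6347764192146284))
time: 74.58
tool_pos: [433.8, -106.6, 466.0]
tcp_rot: [3.141, 0.0, 1.671]
contact_force: [0.1, 0.4, 0.6]
grip_width: 91.9
finger_force: 0.0
(array([-0.1503,  0.1619,  0.0071]), np.float64(0.03130197821573266))
```

```bash
python3 -m inch '[[-0.15,0.162,0,0.031,1],[-0.15,0.162,0,0.031,1],[-0.15,0.162,0,0.031,1],[-0.15,0.162,0,0.031,1],[-0.15,0.162,0,0.031,1],[-0.15,0.162,0,0.031,1],[-0.15,0.162,0,0.031,1],[-0.15,0.162,0,0.031,1]]'
python3 - <<'E'
from h import *
p=see(["tray_grip","tray_floor"],k=1);p=see(["tray_grip"],k=1,tag="w21")
# dark handle blob
g=proj(p,(617,-313,74));m=(p["color"].max(2)<60).astype(np.uint8);x,y=np.round(g).astype(int);print("expect top",g)
w=np.zeros_like(m);w[y-40:y+30,x-25:x+25]=1;v,u=np.nonzero(m&w);print(u.min(),u.max(),v.min(),v.max())
print("top face corners expect",[proj(p,(617,-313+s,z)).round(1) for s in(-12,12) for z in(74,44)])
E
```

```text
time: 75.25
tool_pos: [611.6, -236.6, 464.6]
tcp_rot: [-3.14, -0.001, 1.645]
contact_force: [-0.3, -0.0, 0.2]
grip_width: 91.8
finger_force: 0.0
tray_grip 0.67 [323.  74.] [ 608.1 -138.5]
tray_floor 0.61 [319.  73.] [ 603.7 -135.4]
tray_grip 0.79 [318. 227.] [ 614.8 -311.2]
expect top [319.71986307 231.47198426]
315 325 207 235
top face corners expect [array([319. , 240.8]), array([319., 231.]), array([320.5, 222. ]), array([320.4, 213.3])]
```

Handle may be a few mm short of the stop; pulling it again to be sure.

```bash
python3 - <<'E'
from h import *
print(go(616,-310,65,.0687))
E
python3 -m inch '[[-0.03,0.003,0.02,0,0.6],[-0.06,0.006,0.06,0,0.6],[-0.072,0.006,0.1,0,0.6],[-0.072,0.006,0.14,0,0.6],[-0.072,0.006,0.18,0,0.6],[-0.072,0.006,0.21,0,0.6],[-0.072,0.006,0.235,0,0.6],[-0.072,0.006,0.24,0,0.6]]'
python3 -m inch '[[0,0,0,0,0.6],[0,0,0,0,0],[0,0,0,0,0],[0,0,0,0,0],[0,0,0,0,0],[0,0,0,0,0],[0,0,0,0,0],[0,0,0,0,0]]'
python3 -m inch '[[-0.002,0,0,0,0],[-0.004,0,0,0,0],[-0.004,0,0,0,0]]'
```

```text
(array([-7.340e-02, -1.000e-04,  2.431e-01]), np.float64(0.004816444146038323))
time: 76.17
tool_pos: [620.5, -307.9, 220.9]
tcp_rot: [-3.135, -0.005, 1.643]
contact_force: [-0.7, 0.3, -0.8]
grip_width: 55.0
finger_force: 0.0
time: 76.83
tool_pos: [618.8, -309.9, 226.8]
tcp_rot: [-3.13, -0.002, 1.644]
contact_force: [-18.8, 2.1, 17.0]
grip_width: 13.8
finger_force: 30.0
time: 77.08
tool_pos: [619.1, -311.2, 226.8]
tcp_rot: [-3.129, -0.009, 1.643]
contact_force: [-24.5, 12.4, 18.8]
grip_width: 13.7
finger_force: 30.0
```

It barely moves (1.3 mm at 12 N), so the tray is on its stop. Releasing and rising.

```bash
python3 -m inch '[[0,0,0,0,0.6],[0,0,0,0,0.6],[0,0,0,0,0.6],[0,0,0,0,0.6],[0,-0.003,0,0,0.6],[0,-0.003,-0.03,0,0.6],[0,-0.003,-0.07,0,0.6],[0,-0.003,-0.11,0,0.6]]'
python3 -m inch '[[0,-0.02,-0.04,0,1],[0,-0.04,-0.08,0,1],[0,-0.04,-0.12,0,1],[0,-0.04,-0.12,0,1],[0,-0.04,-0.12,0,1]]'
python3 - <<'E'
from h import *
s=capture("scene");print([(np.round(d["rect"]),round(d["conf"],2)) for d in trace(s,"jar0")[:4]])
print(close_job())
E
```

```text
time: 77.75
tool_pos: [619.1, -313.4, 335.9]
tcp_rot: [-3.139, -0.002, 1.643]
contact_force: [1.0, -0.7, 0.5]
grip_width: 54.9
finger_force: 0.0
time: 78.17
tool_pos: [579.1, -316.4, 460.2]
tcp_rot: [3.135, 0.005, 1.643]
contact_force: [-0.5, 0.6, 0.3]
grip_width: 83.9
finger_force: 0.0
[(array([379., 228.,  16.,  22.]), 0.66), (array([428., 226.,  18.,  27.]), 0.59), (array([403., 226.,  22.,  27.]), 0.58)]
the job is handed in; nothing more can be done
None
```

Job handed in at 78 s with no verdict shown: I set the dial on its long mark, pressed all three lids (pedal held on its stop for over a second), left the tray pulled out to its stop, and stood the jars upright in the carton cells; one jar that had been knocked over was stood up again first.

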